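# Empty the tilting tube trough into its catch tray

## Robot

A 6-joint arm with a two-finger parallel gripper is mounted at the origin on a cart in front of the work surface, level with it; the furniture and walls round the work are solid. World frame = base frame: x ahead of the robot, y to its left, z up, the work surface at z = 0. Lengths are in m, angles in rad, forces in N, time in s.
With the tool pointing down it reaches from about 0.35 to 0.85 m from the base axis. Payload 8.1 kg.
Tool frame: the origin (TCP) lies on the mounting face of the last link; the fingertips stand 186 mm ahead of it and the grasp point (between the pads) lies 167 mm ahead of it; y points along the fingers, x is the direction in which the jaws open and shut, and the axes are right-handed (so a half turn about y gives the same grasp; the last joint's range is limited). The gripper opens to 93 mm and grips with 3 to 60 N. Pads are 15 mm wide; open, the fingers measure 128 mm over their backs; the gripper's body (75 mm by 188 mm) begins 65 mm behind the grasp point.
Start: joints at [-1.421, 0.13, 1.488, -0, 1.523, -0.085], TCP at [0.14, -0.584, 0.405] pointing down, gripper open.
Joint ranges: [-2.96, 2.96], [-0.89, 2.26], [0.02, 2.5], [-1.34, 4.48], [0, 2.73], [-2.66, 2.66]. Speed limits (rad/s): [2.39, 2.39, 2.79, 3.14, 3.14, 3.14].

## Interface

Orientations are given as a rotation vector (axis times angle).
In Python, from plant import robot, imaging gives the robot as it stands.
- The arm moves only by the shell command python3 -m inch 'ROWS' [OPENING] [FORCE]. ROWS is JSON, a list of rows, each an object of numbers: "x", "y", "z": the shift along the tool's x, y, z in mm; "twist": the turn about the tool's y in rad. In form: [{"x": .., "y": .., "z": .., "twist": ..}, ...]. A call has 1 to 12 rows; each row shifts and turns the commanded pose from where the row before left it, along the tool's axes as they then stand; what a row does not reach is not made up. A row lasts 1/10 s, in which the tool goes at most 50 mm and 8.59 degrees, less where a joint would pass 70% of its speed; a pose out of reach is approached as far as the arm can. A call with a gripper value outside its range is refused whole. OPENING is the gripper command: -1 is shut, 1 is fully open, values between are in proportion, set as the call begins (- or left out, the last holds). The fingers move at their own pace and stop on an object; FORCE is the grip in N (left out, the last holds). Time passes only in rows, so rows that do not move let the fingers close. It gives the time, the measured TCP pose, the force and the opening at its end, in the units of the state.
- robot.read_state(): the state, without advancing time (a new reading comes with each control period).
- imaging.read_camera(name): name is "scene" or "top"; returns a dict with "color" (384x512x3 uint8, red, green, blue), "depth" (384x512 float32, m along the optical axis (not along the pixel's ray), 0 where there is no reading), "fx", "fy", "cx", "cy" (pixels), "rvec" (rotation vector, rad) and "tvec" (3), from world to camera coordinates, as OpenCV has them. Camera axes: x right, y down, z forward; pixel columns grow to the right and rows downward; lengths in m; the calibration is good to about 2 mm. A picture is of the moment at which its call begins.
- robot.close_job(): hands the job in, once; it reports no verdict.
The state is a dict: "t": time; "q": joint angles; "dq": joint speeds; "joint_torque": joint torques, N m; "tool_pos": TCP position; "orientation": TCP orientation; "force": force on the tool from outside, world axes, zero at the start; "wrist_torque": the same for the moment, N m; "opening": finger opening in m.
Only numpy, scipy, OpenCV 4.12 (cv2) and the standard library are available. Lean on these libraries where they do the work, as an engineer would, in place of code of your own. Each camera call takes 0.05 s, during which the arm holds its last target.

## Task

Slide the flat tongue of the blue catch tray fully home into the slot in the stand's foot, so that the tray sits flush against the foot. Then tip the steel trough by its red lever until both tubes have rolled out into the docked tray, and swing the lever back until the trough is fully level again. Leave the tray home with the tubes lying in it; keep the fingers off the tubes and the trough itself, and do not disturb the beaker, the bottle or the timer.

Things in the scene. Friction and masses are not known exactly. Their poses are not given: they have to be found in the camera images.
- stand: grey pivot stand, fixed. Origin on the bench under the pivot; +x = side to which the trough pours and where the tray slides in; z up. Uprights at y = +-83 mm (12 thick, tops at z = 125). Foot: x -60 to +10, y +-95, 16 high, with a flat slot in its front face. With the tray fully home the tray's origin is at x = 64, y = 0 mm in this frame and its axes are parallel to these
- slot_mouth (a point): middle of the slot's mouth, 5 mm above the bench, in the front face (stand x = 10 mm) of the stand's foot; the slot is at bench level, 76 mm wide (flared to about 90 at the mouth), 10 high, 60 deep, running along the stand's -x
- pivot (a point): the pivot axis (along the stand's y), half-way between the uprights, 105 mm above the bench; the lever and trough turn about it
- cradle (a joint): tipping angle of the steel trough and its lever about the stand's +y axis: 0 = level at the rear stop, grows to 1.25 rad (stop) as it pours towards the stand's +x. A stiff pivot (0.3 N m) holds it where it is left; about 3 N at the lever handle moves it. The tubes roll out between about 0.9 and 1.2 rad
- lever_grip (a point): middle of the red lever handle's free part: round bar, 18 mm diameter, along the stand's y from y = -110 to -164 mm (this point -137), at 125 mm radius from the pivot axis. Trough level: handle 37 mm behind (-x) and 119 above the axis (224 above the bench). It swings forward and down; at 1.25 rad it is 102 in front of and 73 above the axis. Its flat arm is at y = -107
- monitor: black computer monitor standing on the bench to the right of the work, an obstacle, fixed: screen about 500 mm wide, from 30 to 430 mm above the bench, seen from above it runs from about (0.60, 0.01) to (0.40, -0.47) m; its flat foot is 10 mm high
- microscope_edge (a point): fixed point: the nearest side knob of the big microscope that stands on the bench to the left of the work, an obstacle (80 mm above the bench); higher parts of the microscope lie farther left, from 20 mm beyond this point in y
- pour_lip (a point): middle of the trough's pouring lip. The trough is 138 mm long along the stand's y, 74 mm across its floor, walls 4 mm; its floor is 25 mm below the pivot axis
- tray: blue open catch tray, 108 (x) x 146 (y) mm, walls 4 mm, 40 mm high, outer (+x) wall 66 mm high, about 0.35 kg. Origin on its underside at the centre of the box. A flat tongue 70 wide and 6 thick sticks out 48 mm on the -x side at bench level; it belongs in the stand's slot. A black grip block stands on the outer (+x) wall
- tray_grip (a point): point in the middle of the tray's black upright grip block on its outer (+x) wall, 58 mm from the tray origin along the tray's +x, 66 mm above its underside; the block is 16 thick (along the tray's x, 50 to 66), 60 long (along y), from 26 to 86 mm above the underside. Taken across its thickness, one finger goes just inside the tray
- tube_1_mid (a point): centre of the capped sample tube with blue cap and pink body, 114 long, body 28 and cap 32 mm in diameter, 35 g, starting in the trough along the stand's y
- tube_3_mid (a point): centre of the capped sample tube with orange cap and grey-blue body, same size, also starting in the trough
- beaker_mid (a point): centre of a bystander: glass beaker, 57 mm diameter, 74 high, close beside the stand
- reagent_bottle_mid (a point): centre of a bystander: white reagent bottle with red cap, 55 mm diameter, 105 high, close beside the stand, on the side opposite the beaker
- timer_mid (a point): centre of a bystander: white bench timer, 67 x 63 x 20 mm, lying near the lever side
- tube_1: the same tube; origin at the centre of its foot, +z towards the cap
- tube_3: the same tube; origin at the centre of its foot, +z towards the cap
Not all that is in view belongs to the job. Of the things that look like the tube_1, the largest one is meant.

How it is judged:
By the outcome, as a careful person would: the job done as asked, in the order asked, and still so for the second after the job is handed in, with the robot touching nothing.
It also fails if it takes over 54 s, if anything falls off the work surface, if the arm or the gripper's body presses on something with over 40 N, if the wrist force passes 120 N, or if a joint passes its speed limit or range.

## Working session

There is one attempt and no reset: what is moved stays moved. The work goes in short steps, Python scripts to look and compute and a shell command to move; the robot and the scene stay as the last step left them, time stands still between calls to the robot, and variables do not carry over. Pictures are saved under pics/ and viewed, and the job is handed in when it is done.

```bash
ls; mkdir -p pics
python3 - <<'E'
from plant import robot, imaging
import cv2,numpy as np
print(robot.read_state())
for n in ("scene","top"):
    c=imaging.read_camera(n); cv2.imwrite(f"pics/{n}0.png",c["color"][:,:,::-1]); np.savez(f"{n}0.npz",**c)
    R=cv2.Rodrigues(c["rvec"])[0]; print(n,c["fx"],c["cx"],c["cy"],-R.T@c["tvec"],R)
E
```

```text
pics
{'t': 0.0, 'q': array([-1.42137031e+00,  1.31111918e-01,  1.48925660e+00, -1.97159221e-05,
        1.52294987e+00, -8.54186192e-02]), 'dq': array([ 2.31053542e-04,  1.10850538e-03,  2.24835732e-04,  1.33098302e-03,
       -5.39895854e-04,  1.52779678e-05]), 'joint_torque': array([-2.91551056e-03, -5.59858632e+01, -4.91755199e+01,  7.62489508e-02,
        3.51047341e-02, -1.87547307e-04]), 'tool_pos': array([ 0.13958966, -0.58331166,  0.40372901]), 'orientation': array([-1.30997375,  1.03535254, -1.03322822]), 'force': array([-0.11238607,  0.78893234, -0.06302901]), 'wrist_torque': array([-0.02290458, -0.04454523,  0.02682117]), 'opening': 0.09272595495088563}
scene 389.2370894854074 257.89836059697507 190.95912199970346 [0.13051827 0.55061516 0.90857263] [[-0.73357362 -0.67946682  0.0139493 ]
 [-0.5227105   0.55097927 -0.65053485]
 [ 0.43433107 -0.48450665 -0.75934829]]
top 351.0728389686504 254.50355844329275 185.21976229578968 [0.44152722 0.05289264 1.05762828] [[-0.01894536 -0.99981938  0.00150745]
 [-0.9913916   0.01859026 -0.12960365]
 [ 0.12955221 -0.00394986 -0.99156473]]
```

View pics/scene0.png

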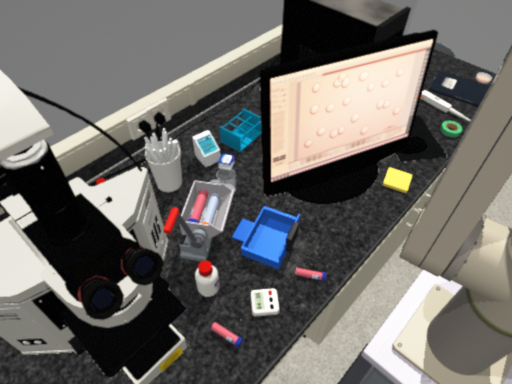

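View pics/top0.png

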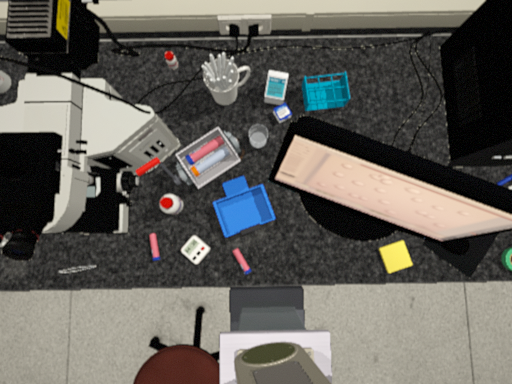

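Run:
```python
from scipy.spatial.transform import Rotation as R
print(R.from_rotvec([-1.30997375,  1.03535254, -1.03322822]).as_matrix().round(3))
```

```text
[[ 0.233 -0.     0.973]
 [-0.973  0.002  0.233]
 [-0.002 -1.     0.   ]]
```

```bash
cat > h.py <<'E'
import numpy as np,cv2
def load(n): return dict(np.load(n))
def cloud(c):
    v,u=np.mgrid[0:384,0:512]; d=c["depth"].astype(float)
    X=np.stack([(u-c["cx"])/c["fx"]*d,(v-c["cy"])/c["fy"]*d,d],-1)
    R=cv2.Rodrigues(c["rvec"])[0]
    return (X-c["tvec"])@R   # R^T (X-t)
def proj(c,P): return cv2.projectPoints(np.asarray(P,float).reshape(-1,3),c["rvec"],c["tvec"],np.array([[c["fx"],0,c["cx"]],[0,c["fy"],c["cy"]],[0,0,1.]]),None)[0].reshape(-1,2)
def crop(c,x0,y0,x1,y1,s,name):
    cv2.imwrite(name,cv2.resize(c["color"][y0:y1,x0:x1,::-1],None,fx=s,fy=s,interpolation=cv2.INTER_CUBIC))
E
python3 - <<'E'
from h import *
t=load("top0.npz");s=load("scene0.npz")
crop(t,120,100,300,280,3.3,"pics/tc.png"); crop(s,130,130,330,330,3,"pics/sc.png")
for n,c in(("top",t),("scene",s)):
    P=cloud(c); col=c["color"].astype(int)
    np.set_printoptions(precision=4,suppress=True)
    m=(col[...,2]>110)&(col[...,0]<70)&(col[...,1]<130)&(P[...,2]<.1)&(P[...,2]>-.02)&(c["depth"]>0)
    # largest component
    k,l,st,ce=cv2.connectedComponentsWithStats(m.astype(np.uint8)); 
    for i in np.argsort(-st[1:,4])[:4]+1: print(n,st[i],P[l==i].mean(0),np.percentile(P[l==i][:,2],[5,25,50,75,95]))
E
```

```text
top [ 212  175   64   63 1347] [0.533  0.0835 0.0111] [-0.0005  0.0029  0.0049  0.0079  0.0409]
top [326  76  24  33 258] [ 0.8539 -0.2169  0.0158] [0.0004 0.003  0.0047 0.0095 0.0627]
top [325  89   9  11  80] [ 0.8618 -0.1907  0.0071] [0.0012 0.0024 0.0042 0.0056 0.053 ]
top [306  73  32   9  68] [ 0.9124 -0.1692  0.0248] [-0.0025 -0.0005  0.0026  0.0573  0.0592]
scene [ 232  206   68   63 1321] [0.5256 0.0801 0.0183] [0.0031 0.0059 0.0102 0.0282 0.0452]
scene [220 108  41  43 626] [ 0.8632 -0.185   0.0353] [0.0028 0.006  0.0478 0.0591 0.0661]
scene [235 337   7   9  31] [0.3676 0.3414 0.0186] [0.0134 0.0162 0.0196 0.0209 0.0224]
scene [322 272   4   8  21] [0.3256 0.0747 0.0169] [-0.      0.0157  0.0195  0.0215  0.0238]
```

View pics/tc.png

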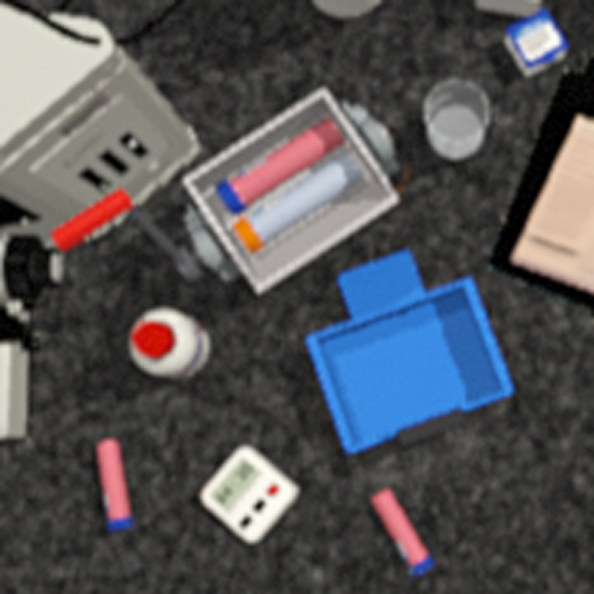

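View pics/sc.png

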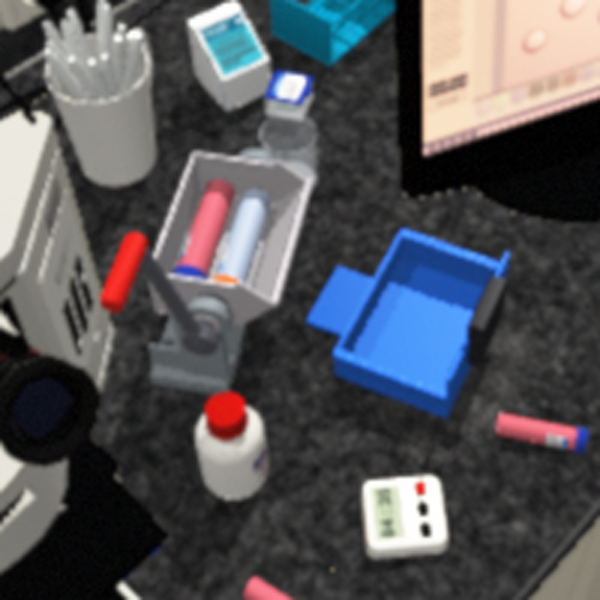

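Run:
```python
from h import *
np.set_printoptions(precision=4,suppress=True,linewidth=180)
t=load("top0.npz");s=load("scene0.npz")
Pt=cloud(t);Ps=cloud(s)
z=Pt[100:280,120:300,2]; 
h=np.clip(z/0.25,0,1)*255
cv2.imwrite("pics/hz.png",cv2.resize(cv2.applyColorMap(h.astype(np.uint8),cv2.COLORMAP_JET),None,fx=3.3,fy=3.3,interpolation=cv2.INTER_NEAREST))
# trough rim region
P=np.concatenate([Pt[120:200,165:250].reshape(-1,3)])
P=P[P[:,2]>0.03]; print(np.histogram(P[:,2],bins=np.arange(0.03,0.2,0.01)))
# red handle
for n,c,Q in(("t",t,Pt),("s",s,Ps)):
    col=c["color"].astype(int)
    m=(col[...,0]>130)&(col[...,1]<70)&(col[...,2]<70)&(Q[...,2]>.15)&(c["depth"]>0)
    X=Q[m]; mu=X.mean(0); U=np.linalg.svd(X-mu)[2]; print(n,m.sum(),mu,U[0],np.percentile((X-mu)@U[0],[0,2,98,100]),np.percentile(X[:,2],[2,50,98]))
    # tubes
    for nm,mm in (("pink",(col[...,0]>150)&(col[...,1]<130)&(col[...,1]>60)&(col[...,2]>90)),("orange",(col[...,0]>200)&(col[...,1]>80)&(col[...,2]<80)),("greyb",(col[...,2]-col[...,0]>12)&(col[...,0]>120))):
        k,l,st,ce=cv2.connectedComponentsWithStats((mm&(Q[...,2]>.05)&(Q[...,2]<.2)).astype(np.uint8))
        for i in np.argsort(-st[1:,4])[:1]+1:
            X=Q[l==i]; mu=X.mean(0); U=np.linalg.svd(X-mu)[2]; print(n,nm,st[i],mu,U[0],np.percentile(X[:,2],[5,50,95]))
```

```text
(array([ 74,  56,  33,  28, 221, 303, 278, 897, 460, 235, 179,  17,  17,  15,  13,   9]), array([0.03, 0.04, 0.05, 0.06, 0.07, 0.08, 0.09, 0.1 , 0.11, 0.12, 0.13, 0.14, 0.15, 0.16, 0.17, 0.18, 0.19]))
t 159 [0.5995 0.3055 0.2317] [-0.5501  0.835  -0.0093] [-0.0314 -0.0294  0.0275  0.0293] [0.2264 0.2317 0.2354]
t pink [190 137  33  25 245] [0.6687 0.1824 0.105 ] [-0.5912  0.8061  0.0284] [0.0982 0.1061 0.1103]
t orange [191 167   8   8  33] [0.6097 0.2131 0.1101] [-0.7867 -0.6151 -0.0518] [0.1073 0.1105 0.1127]
t greyb [196 147  33  26 298] [0.6398 0.165  0.1061] [-0.569   0.8219  0.0258] [0.1006 0.1066 0.1106]
s 208 [0.5988 0.3067 0.2315] [-0.5311  0.8472 -0.0075] [-0.0339 -0.0309  0.0284  0.0294] [0.2224 0.2326 0.236 ]
s pink [189 190  17  30 221] [0.6674 0.1843 0.1065] [-0.5701  0.8212  0.024 ] [0.098  0.1076 0.1113]
s greyb [202 193  17  31 286] [0.6394 0.1649 0.1062] [-0.5524  0.8332  0.0246] [0.0977 0.1076 0.1113]
```

View pics/hz.png

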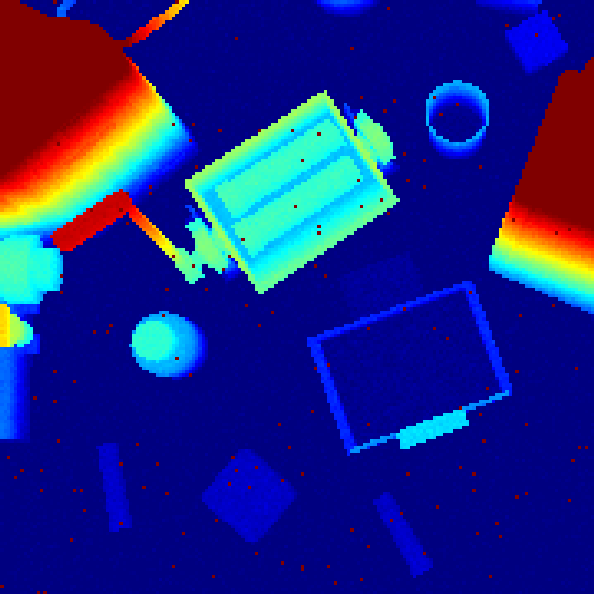

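Run:
```python
from h import *
np.set_printoptions(precision=4,suppress=True,linewidth=180)
from scipy.optimize import least_squares
t=load("top0.npz");s=load("scene0.npz")
Pt=cloud(t);Ps=cloud(s)
for n,Q,c in(("t",Pt,t),("s",Ps,s)):
    col=c["color"].astype(int)
    # handle cylinder fit r=9, z=.224
    m=(col[...,0]>130)&(col[...,1]<70)&(col[...,2]<70)&(Q[...,2]>.2)&(c["depth"]>0); X=Q[m]
    def f(p):
        a=np.array([p[0],p[1],p[2]]);d=np.array([-np.cos(p[3]),np.sin(p[3]),0]);r=X-a; r=r-np.outer(r@d,d); return np.linalg.norm(r,axis=1)-.009
    r=least_squares(f,[.6,.306,.224,1.0],loss='soft_l1',f_scale=.002); d=np.array([-np.cos(r.x[3]),np.sin(r.x[3]),0])
    tt=(X-r.x[:3])@d; print(n,"handle",r.x[:3],d, np.percentile(tt,[1,99]), "mid",r.x[:3]+d*np.percentile(tt,[1,99]).mean(), np.degrees(np.arctan2(-d[0],-d[1])))
    # trough rim
    m=(Q[...,2]>.118)&(Q[...,2]<.15); 
    g=(Q[...,0]>.56)&(Q[...,0]<.74)&(Q[...,1]>.06)&(Q[...,1]<.28)&m
    k,l,st,ce=cv2.connectedComponentsWithStats(g.astype(np.uint8),connectivity=8)
    for i in np.argsort(-st[1:,4])[:3]+1:
        X=Q[l==i]; print(" rim",st[i],cv2.minAreaRect((X[:,:2]*1000).astype(np.float32)),np.percentile(X[:,2],[5,50,95]))
    # tray rim
    g=(Q[...,0]>.42)&(Q[...,0]<.6)&(Q[...,1]>-.02)&(Q[...,1]<.17)&(Q[...,2]>.03)&(Q[...,2]<.1)
    k,l,st,ce=cv2.connectedComponentsWithStats(g.astype(np.uint8),connectivity=8)
    for i in np.argsort(-st[1:,4])[:2]+1:
        X=Q[l==i]; print(" tray",st[i],cv2.minAreaRect((X[:,:2]*1000).astype(np.float32)))
        B=X[X[:,2]>.078]; print(" block",len(B),B.mean(0),cv2.minAreaRect((B[:,:2]*1000).astype(np.float32)),np.percentile(B[:,2],[5,50,95]))
```

```text
t handle [0.7153 0.1331 0.2242] [-0.5504  0.8349  0.    ] [0.1772 0.236 ] mid [0.6016 0.3055 0.2242] 146.6041977547464
 rim [176 127  65  61 426] ((641.34765625, 175.14039611816406), (110.55123901367188, 179.8455352783203), 32.81781768798828) [0.1185 0.126  0.1343]
 rim [207 169  18  13  33] ((592.7191772460938, 153.2205047607422), (6.169953346252441, 56.18209457397461), 33.547061920166016) [0.1182 0.1195 0.1217]
 rim [170 172   8  11  31] ((587.8207397460938, 266.1606750488281), (23.18741226196289, 11.532251358032227), 44.632530212402344) [0.1186 0.1255 0.1466]
 tray [214 185  61  53 479] ((496.0495910644531, 79.75790405273438), (119.85954284667969, 155.03024291992188), 18.953529357910156)
 block 126 [0.4467 0.0627 0.0861] ((447.0130920410156, 62.612648010253906), (15.65691089630127, 59.54981994628906), 19.315677642822266) [0.0825 0.0859 0.0894]
 tray [268 177  12   9  50] ((579.31787109375, -3.693309783935547), (36.04022979736328, 7.090487003326416), 64.09791564941406)
 block 31 [ 0.5798 -0.0037  0.0885] ((579.6969604492188, -3.8774185180664062), (36.04022979736328, 6.2475633621215
[... 504 characters left out ...]
5.5545654296875, 278.5344543457031), (0.4450486898422241, 2.147289514541626), 24.891847610473633) [0.1249 0.1266 0.1299]
 tray [241 206  58  58 732] ((497.6366271972656, 79.3333511352539), (120.79292297363281, 157.00559997558594), 18.93284797668457)
 block 135 [0.4468 0.0657 0.0861] ((447.8520812988281, 64.04350280761719), (15.932291030883789, 59.450870513916016), 19.21999168395996) [0.0809 0.0866 0.0891]
 tray [263 184  14  12 131] ((581.6791381835938, -2.7515487670898438), (37.911991119384766, 15.032441139221191), 52.4739990234375)
 block 76 [ 0.5838 -0.0017  0.089 ] ((582.6879272460938, -3.2571449279785156), (37.47297668457031, 12.816381454467773), 52.4739990234375) [0.0795 0.0883 0.0981]
```

Run:
```python
from h import *
np.set_printoptions(precision=1,suppress=True,linewidth=180)
t=load("top0.npz");s=load("scene0.npz")
O=np.array([.6456,.1707]);a=np.radians(-147)
xd=np.array([np.cos(a),np.sin(a)]);yd=np.array([-xd[1],xd[0]])
A=[]
for c in(t,s):
    P=cloud(c); L=np.stack([(P[...,:2]-O)@xd*1000,(P[...,:2]-O)@yd*1000,P[...,2]*1000],-1); A.append(L[c["depth"]>0])
    # side view hist
A0,A1=A
for nm,X in(("t",A0),("s",A1)):
    # upright/foot
    for sgn in(-1,1):
        g=X[(abs(X[:,1]-sgn*83)<18)&(abs(X[:,0])<45)&(X[:,2]>105)&(X[:,2]<140)]
        print(nm,sgn,len(g),np.percentile(g,[3,50,97],axis=0).ravel())
    g=X[(abs(X[:,1])<100)&(abs(X[:,0])<80)&(X[:,2]>6)&(X[:,2]<30)]; print("foot",len(g),g.min(0),g.max(0))
    # rim walls along y=0 slice
    g=X[(abs(X[:,1])<30)&(X[:,0]<30)&(X[:,0]>-90)]
    g=X[(abs(X[:,1])<40)&(abs(X[:,0])<80)&(X[:,2]>112)]
    for lo in range(-70,70,6):
        q=g[(g[:,0]>=lo)&(g[:,0]<lo+6)]
        if len(q)>3: print(lo,len(q),np.percentile(q[:,2],[5,95]),end=';')
    print()
    g=X[(abs(X[:,0]-10)<40)&(abs(X[:,1])<110)&(X[:,2]>112)&(X[:,2]<142)]
    h=np.histogram(g[:,1],bins=np.arange(-110,111,5)); print([(int(b),int(k)) for b,k in zip(h[1],h[0]) if k>3])
    g=X[(abs(X[:,1]+107)<70)&(X[:,2]>215)&(abs(X[:,0])<80)&(X[:,2]<245)];print("lever",np.percentile(g,[1,99],axis=0))
    # nearest obstacles near lever
    g=X[(X[:,1]<-60)&(X[:,1]>-260)&(X[:,0]>-160)&(X[:,0]<220)&(X[:,2]>160)&(X[:,2]<500)]
    import matplotlib if False else None
```

```text
File "<stdin>", line 29
    import matplotlib if False else None
                      ^^
SyntaxError: invalid syntax
```

```bash
cat >> h.py <<'E'
O=np.array([.6456,.1707]);a=np.radians(-147)
xd=np.array([np.cos(a),np.sin(a)]);yd=np.array([-xd[1],xd[0]])
def loc(P): return np.concatenate([((P[...,:2]-O)@xd*1000)[...,None],((P[...,:2]-O)@yd*1000)[...,None],P[...,2:]*1000],-1)
def wor(x,y): return O+(x*xd+y*yd)/1000
E
python3 - <<'E'
from h import *
np.set_printoptions(precision=1,suppress=True,linewidth=180)
t=load("top0.npz");s=load("scene0.npz")
A=[loc(cloud(c))[c["depth"]>0] for c in(t,s)]
for nm,X in(("t",A[0]),("s",A[1])):
    for sgn in(-1,1):
        g=X[(abs(X[:,1]-sgn*83)<18)&(abs(X[:,0])<45)&(X[:,2]>105)&(X[:,2]<140)]
        print(nm,sgn,len(g),np.percentile(g,[3,50,97],axis=0).ravel())
    g=X[(abs(X[:,1])<100)&(abs(X[:,0])<80)&(X[:,2]>6)&(X[:,2]<30)]; print("foot",len(g),g.min(0),g.max(0))
    g=X[(abs(X[:,1])<40)&(abs(X[:,0])<80)&(X[:,2]>112)]
    for lo in range(-70,70,6):
        q=g[(g[:,0]>=lo)&(g[:,0]<lo+6)]
        if len(q)>3: print(lo,len(q),np.percentile(q[:,2],[5,95]),end=';')
    print()
    g=X[(abs(X[:,0]-10)<40)&(abs(X[:,1])<110)&(X[:,2]>112)&(X[:,2]<142)]
    h=np.histogram(g[:,1],bins=np.arange(-110,111,5)); print([(int(b),int(k)) for b,k in zip(h[1],h[0]) if k>3])
    g=X[(abs(X[:,1]+137)<70)&(X[:,2]>215)&(abs(X[:,0]+37)<60)&(X[:,2]<245)];print("lever",np.percentile(g,[1,99],axis=0))
X=np.concatenate(A)
# plan map: max height, stand frame; x -200..300 -> cols, y -300..200 -> rows, 4mm cells
def pm(fn,lo,hi,X):
    M=np.zeros((125,125)); i=((X[:,0]+200)/4).astype(int); j=((X[:,1]+300)/4).astype(int)
    ok=(i>=0)&(i<125)&(j>=0)&(j<125)&(X[:,2]<500)&(X[:,2]>0); np.maximum.at(M,(j[ok],i[ok]),X[ok,2])
    im=cv2.applyColorMap(np.clip(M/300*255,0,255).astype(np.uint8),cv2.COLORMAP_JET)
    im=cv2.resize(im,None,fx=4.6,fy=4.6,interpolation=cv2.INTER_NEAREST)
    for k in range(-200,300,50):
        cv2.putText(im,str(k),(int((k+200)/4*4.6),10),0,.35,(255,255,255)); cv2.putText(im,str(k-100),(0,int((k+200)/4*4.6)),0,.35,(255,255,255))
    cv2.imwrite(fn,im)
pm("pics/plan.png",0,300,X)
E
```

```text
t -1 180 [-37.4 -97.8 106.    2.1 -79.5 121.8  40.3 -69.7 134.6]
t 1 98 [-24.6  66.5 105.4   2.5  76.7 118.3  19.8  86.5 125.9]
foot 97 [-58.9 -99.8   6.2] [79.7 89.2 29.2]
-58 13 [128.7 133.7];-52 88 [113.8 133.8];-34 4 [112.2 113.2];44 14 [112.6 116.7];50 65 [115.7 121.4];56 7 [116.  120.7];
[(-110, 22), (-100, 5), (-95, 20), (-90, 26), (-85, 19), (-80, 14), (-75, 43), (-70, 15), (-60, 6), (-55, 4), (-50, 4), (-40, 4), (60, 55), (65, 13), (70, 19), (75, 24), (80, 18), (85, 5)]
lever [[ -96.9 -191.6  215.6]
 [ -27.7 -107.5  244.6]]
s -1 327 [-29.2 -95.4 107.    5.8 -72.9 121.4  40.1 -69.4 134.6]
s 1 49 [-23.7  65.4 115.4   1.2  77.7 124.5  30.9  85.2 132.6]
foot 363 [-61.1 -99.6   6. ] [79.9 72.5 30. ]
-58 23 [131.  135.7];-52 77 [114.6 134.6];44 31 [112.1 119.7];50 55 [117.1 122.3];
[(-110, 14), (-105, 4), (-100, 8), (-95, 40), (-90, 28), (-85, 17), (-80, 9), (-75, 160), (-70, 14), (-55, 10), (-50, 7), (-45, 6), (-35, 6), (55, 8), (60, 149), (65, 9), (70, 8), (75, 14), (80, 16)]
lever [[ -96.9 -191.4  215.5]
 [ -28.3 -107.6  243.9]]
```

View pics/plan.png

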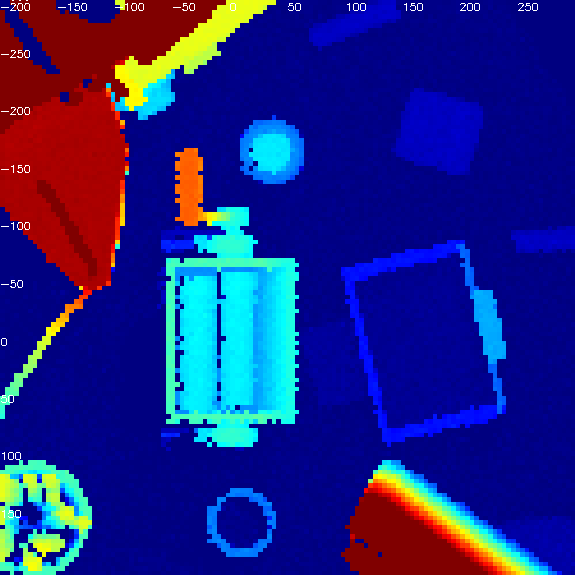

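Run:
```python
from h import *
np.set_printoptions(precision=1,suppress=True,linewidth=180)
t=load("top0.npz");s=load("scene0.npz")
for nm,c in(("t",t),("s",s)):
    X=loc(cloud(c))[c["depth"]>0]
    def line(sel,i,j):
        g=X[sel]; p=np.polyfit(g[:,i],g[:,j],1)
        for _ in range(3):
            r=g[:,j]-np.polyval(p,g[:,i]); g=g[abs(r)<4]; p=np.polyfit(g[:,i],g[:,j],1)
        print(nm,len(g),"slope deg %.2f at0 %.1f"%(np.degrees(np.arctan(p[0])),p[1]),np.percentile(g[:,j],[2,98]))
    z=X[:,2]
    line((z>126)&(z<140)&(X[:,0]<-40)&(X[:,0]>-70)&(abs(X[:,1]+5)<60),1,0)
    line((z>114)&(z<140)&(X[:,0]>40)&(X[:,0]<65)&(abs(X[:,1]+5)<60),1,0)
    line((z>118)&(z<140)&(abs(X[:,0])<45)&(abs(X[:,1]+73)<7),0,1)
    line((z>118)&(z<140)&(abs(X[:,0])<45)&(abs(X[:,1]-63)<7),0,1)
    for q in(-1,1):
        g=X[(abs(X[:,0])<20)&(abs(X[:,1]+5-q*83)<13)&(abs(z-125)<4)]; print("upr",q,len(g),np.percentile(g[:,:2],[3,50,97],axis=0).ravel())
```

```text
t 89 slope deg 0.13 at0 -50.8 [-53.7 -48.5]
t 109 slope deg 0.14 at0 53.5 [49.7 56.4]
t 65 slope deg 0.21 at0 -71.6 [-74.7 -69.7]
t 62 slope deg -0.13 at0 61.6 [59.9 63.9]
upr -1 35 [ -9.2 -92.9   1.7 -87.4  11.5 -82.3]
upr 1 34 [-10.8  72.2   2.3  78.   11.8  83.5]
s 80 slope deg -0.20 at0 -51.9 [-54.7 -50.1]
s 99 slope deg 0.05 at0 52.3 [48.6 55.1]
s 144 slope deg 0.47 at0 -72.0 [-74.6 -68.8]
s 148 slope deg 0.13 at0 62.1 [59.7 65.5]
upr -1 47 [-11.4 -93.    0.7 -87.3  11.3 -81.7]
upr 1 33 [-11.3  73.3  -0.1  78.6  13.4  84.1]
```

```bash
sed -i 's/^O=np.*$/O=np.array([.6424,.1743]);a=np.radians(-147)/' h.py
cat >> h.py <<'E'
from scipy.spatial.transform import Rotation as Rn
def st():
    from plant import robot
    s=robot.read_state(); R=Rn.from_rotvec(s["orientation"]).as_matrix(); return s,R
def rep():
    s,R=st(); g=s["tool_pos"]+.167*R[:,1]
    print("t %.2f grasp"%s["t"],(g*1000).round(1),"stand",loc(g).round(1),"yaw %.2f tilt %.2f"%(np.degrees(np.arctan2(R[1,0],R[0,0])),np.degrees(np.arccos(-R[2,1]))),"F",s["force"].round(1),"T",s["wrist_torque"].round(2),"open %.1f"%(s["opening"]*1000),"q",s["q"].round(2))
    return s,R,g
def to(x,y,z,yaw=None):   # world m target of grasp point, deg
    s,R,g=rep(); d=np.array([x,y,z])-g; 
    print("need tool mm (present axes)",(R.T@d*1000).round(1))
    if yaw is not None:
        cy=np.degrees(np.arctan2(R[1,0],R[0,0])); print("twist",-np.radians(yaw-cy).round(4))
        w=np.radians(yaw); Rn2=np.array([[np.cos(w),0,-np.sin(w)],[np.sin(w),0,np.cos(w)],[0,-1,0]]); print("need after twist",(Rn2.T@d*1000).round(1))
E
python3 -m inch '[{"x":-14,"z":10},{"x":-28,"z":21},{"x":-28,"z":21},{"x":-28,"z":21},{"x":-28,"z":21},{"x":-28,"z":21},{"x":-28,"z":21},{"x":-28,"z":21},{"x":-28,"z":21},{"x":-28,"z":21},{"x":-28,"z":21},{"x":-28,"z":21}]' 1
python3 -c "
from h import *
to(.447,.063,.2,19.1)"
```

```text
t 0.10 grasp [ 139.5 -583.   236.8] stand [834.2 361.3 236.8] yaw -76.55 tilt 0.10 F [ 0.5  0.4 -0.3] T [ 0.02 -0.05  0.01] open 93.0 q [-1.42  0.13  1.49 -0.    1.52 -0.09]
need tool mm (present axes) [-556.7   37.8  449.3]
twist -1.6693
need after twist [501.9  36.8 509.9]$[0]: bad value
```

```bash
python3 -m inch '[{"x":-14,"y":0,"z":10,"twist":0},{"x":-28,"y":0,"z":21,"twist":0},{"x":-28,"y":0,"z":21,"twist":0},{"x":-28,"y":0,"z":21,"twist":0},{"x":-28,"y":0,"z":21,"twist":0},{"x":-28,"y":0,"z":21,"twist":0},{"x":-28,"y":0,"z":21,"twist":0},{"x":-28,"y":0,"z":21,"twist":0},{"x":-28,"y":0,"z":21,"twist":0},{"x":-28,"y":0,"z":21,"twist":0},{"x":-28,"y":0,"z":21,"twist":0},{"x":-28,"y":0,"z":21,"twist":0}]' 1
python3 -c "
from h import *
to(.447,.063,.2,19.1)"
```

```text
t: 1.3
tool_pos: [0.2992, -0.2129, 0.4044]
orientation: [-1.311, 1.035, -1.035]
force: [0.9, -0.6, -0.1]
opening: 0.093
t 1.30 grasp [ 299.2 -212.9  237.4] stand [498.7 137.8 237.4] yaw -76.57 tilt 0.01 F [ 0.9 -0.6 -0.1] T [0.04 0.05 0.05] open 93.0 q [-0.76 -0.55  2.07  0.    1.61  0.58]
need tool mm (present axes) [-234.    37.5  207.8]
twist -1.6697
need after twist [229.9  37.4 212.3]
```

Good. Twist now.

```bash
python3 -m inch '[{"x":0,"y":0,"z":0,"twist":-0.139},{"x":0,"y":0,"z":0,"twist":-0.139},{"x":0,"y":0,"z":0,"twist":-0.139},{"x":0,"y":0,"z":0,"twist":-0.139},{"x":0,"y":0,"z":0,"twist":-0.139},{"x":0,"y":0,"z":0,"twist":-0.139},{"x":0,"y":0,"z":0,"twist":-0.139},{"x":0,"y":0,"z":0,"twist":-0.139},{"x":0,"y":0,"z":0,"twist":-0.139},{"x":0,"y":0,"z":0,"twist":-0.139},{"x":0,"y":0,"z":0,"twist":-0.139},{"x":0,"y":0,"z":0,"twist":-0.141}]'
python3 -c "
from h import *
to(.447,.063,.2,19.1)"
```

```text
t: 2.5
tool_pos: [0.299, -0.2142, 0.4044]
orientation: [-1.554, -0.266, 0.267]
force: [0.0, -0.5, 0.3]
opening: 0.0927
t 2.50 grasp [ 298.9 -214.1  237.4] stand [499.6 138.7 237.4] yaw 19.47 tilt 0.04 F [ 0.  -0.5  0.3] T [-0.05 -0.12  0.02] open 92.7 q [-0.76 -0.54  2.07  0.    1.61 -1.1 ]
need tool mm (present axes) [232.   37.4 211.9]
twist 0.0064
need after twist [230.6  37.4 213.4]
```

```bash
python3 -m inch '[{"x":12,"y":0,"z":12,"twist":0.006},{"x":24,"y":3,"z":22,"twist":0},{"x":24,"y":4,"z":22,"twist":0},{"x":24,"y":5,"z":22,"twist":0},{"x":24,"y":5,"z":22,"twist":0},{"x":24,"y":5,"z":22,"twist":0},{"x":24,"y":5,"z":22,"twist":0},{"x":24,"y":5,"z":22,"twist":0},{"x":24,"y":5,"z":22,"twist":0},{"x":14,"y":0,"z":13,"twist":0},{"x":12,"y":0,"z":12,"twist":0},{"x":0,"y":0,"z":0,"twist":0}]'
python3 - <<'E'
from h import *
from plant import imaging
to(.4475,.0633,.070,19.1)
c=imaging.read_camera("scene"); np.savez("s1.npz",**c); crop(c,180,130,380,330,3,"pics/s1.png")
E
```

```text
t: 3.7
tool_pos: [0.4483, 0.0629, 0.3672]
orientation: [-1.555, -0.258, 0.26]
force: [0.7, -0.2, -0.0]
opening: 0.0932
t 3.70 grasp [448.2  63.  200.2] stand [223.5 -12.4 200.2] yaw 18.92 tilt 0.06 F [ 0.7 -0.2 -0. ] T [-0.01 -0.15  0.06] open 93.2 q [ 0.03 -0.26  1.93  0.    1.47 -0.3 ]
need tool mm (present axes) [ -0.4 130.2   0.4]
twist -0.0031
need after twist [ -0.5 130.2   0.5]
```

View pics/s1.png

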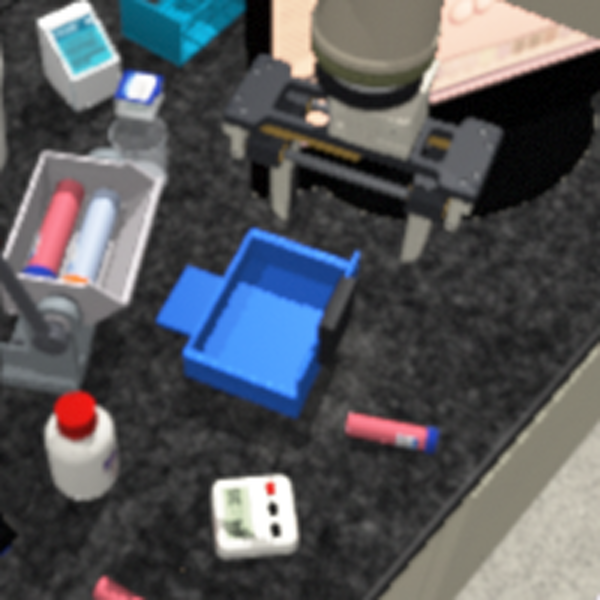

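```bash
python3 -m inch '[{"x":0,"y":10,"z":0,"twist":0},{"x":0,"y":20,"z":0,"twist":0},{"x":0,"y":25,"z":0,"twist":0},{"x":0,"y":25,"z":0,"twist":0},{"x":0,"y":25,"z":0,"twist":0},{"x":0,"y":14,"z":0,"twist":0},{"x":0,"y":8,"z":0,"twist":0},{"x":0,"y":0,"z":0,"twist":0}]'
python3 -m inch '[{"x":0,"y":0,"z":0,"twist":0},{"x":0,"y":0,"z":0,"twist":0},{"x":0,"y":0,"z":0,"twist":0},{"x":0,"y":0,"z":0,"twist":0},{"x":0,"y":0,"z":0,"twist":0},{"x":0,"y":0,"z":0,"twist":0},{"x":0,"y":0,"z":0,"twist":0},{"x":0,"y":0,"z":0,"twist":0}]' -1 25
python3 - <<'E'
from h import *
from plant import imaging
rep()
for n in("scene","top"):
    c=imaging.read_camera(n); np.savez(n+"2.npz",**c); crop(c,*((180,130,380,330) if n=="scene" else (120,100,300,280)),3,"pics/%s2.png"%n)
E
```

```text
t: 4.55
tool_pos: [0.4476, 0.0611, 0.2399]
orientation: [-1.555, -0.256, 0.258]
force: [0.0, 1.0, -0.0]
opening: 0.0929
t: 5.35
tool_pos: [0.4481, 0.0615, 0.2407]
orientation: [-1.555, -0.257, 0.257]
force: [-0.3, 0.2, 0.1]
opening: 0.0337
t 5.35 grasp [448.1  61.5  73.7] stand [224.4 -11.2  73.7] yaw 18.79 tilt 0.00 F [-0.3  0.2  0.1] T [-0.02 -0.14  0.07] open 33.7 q [ 0.02 -0.13  2.06  0.    1.21 -0.31]
```

View pics/scene2.png

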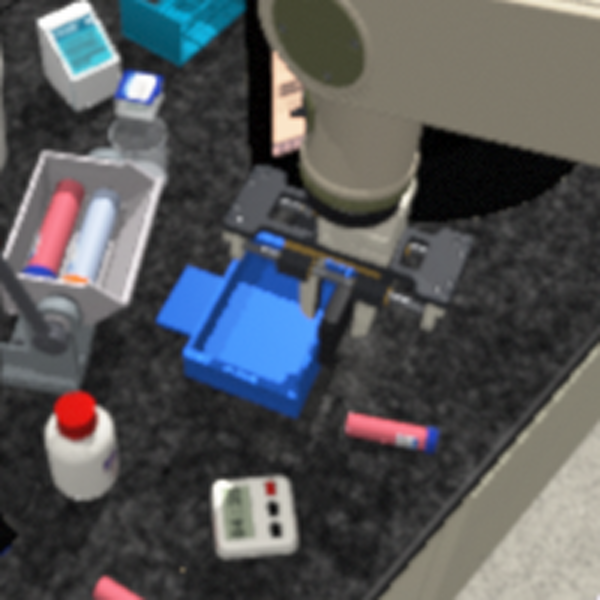

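View pics/top2.png

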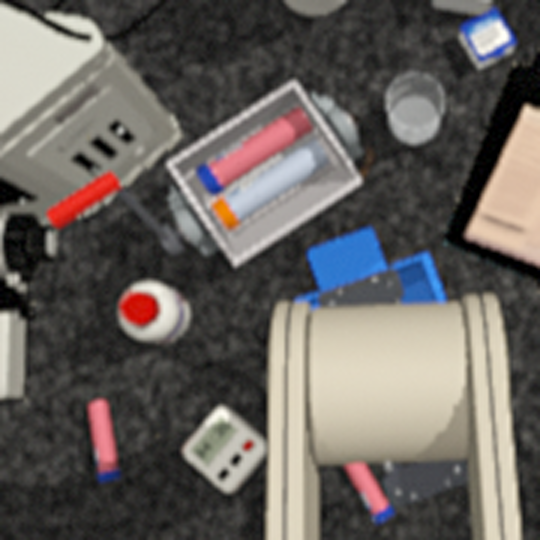

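Fingers straddle the block, still closing (34 mm). Wait longer.

```bash
python3 -m inch '[{"x":0,"y":0,"z":0,"twist":0},{"x":0,"y":0,"z":0,"twist":0},{"x":0,"y":0,"z":0,"twist":0},{"x":0,"y":0,"z":0,"twist":0},{"x":0,"y":0,"z":0,"twist":0},{"x":0,"y":0,"z":0,"twist":0}]' -1 25
python3 - <<'E'
from h import *
rep()
t=np.array([122.,0]); 
for X in(128,122): print(X,wor(58+X,0))
E
```

```text
t: 6.05
tool_pos: [0.4481, 0.0615, 0.2407]
orientation: [-1.555, -0.257, 0.258]
force: [-0.2, 0.2, 0.7]
opening: 0.0161
t 6.05 grasp [448.   61.5  73.7] stand [224.5 -11.3  73.7] yaw 18.79 tilt 0.01 F [-0.2  0.2  0.7] T [-0.03 -0.03  0.12] open 16.1 q [ 0.02 -0.13  2.06  0.    1.21 -0.31]
128 [0.48640727 0.07299714]
122 [0.4914393  0.07626497]
```

```bash
python3 -m inch '[{"x":0,"y":0,"z":0,"twist":-0.04},{"x":0,"y":0,"z":0,"twist":-0.06},{"x":0,"y":0,"z":0,"twist":-0.06},{"x":0,"y":0,"z":0,"twist":-0.05},{"x":0,"y":0,"z":0,"twist":-0.038},{"x":0,"y":0,"z":0,"twist":0},{"x":0,"y":0,"z":0,"twist":0}]'
python3 - <<'E'
from h import *
w=wor(190,2)
to(w[0],w[1],.0737,33)
E
```

```text
t: 6.75
tool_pos: [0.4481, 0.0615, 0.2407]
orientation: [-1.523, -0.45, 0.45]
force: [0.0, 0.5, -0.3]
opening: 0.016
t 6.75 grasp [448.1  61.5  73.7] stand [224.4 -11.2  73.7] yaw 32.94 tilt 0.01 F [ 0.   0.5 -0.3] T [-0.03 -0.12  0.03] open 16.0 q [ 0.02 -0.13  2.06  0.    1.21 -0.55]
need tool mm (present axes) [ 34.4  -0.  -13.2]
twist -0.0011
need after twist [ 34.4  -0.  -13.2]
```

```bash
python3 -m inch '[{"x":4,"y":0,"z":-1,"twist":0},{"x":7,"y":0,"z":-3,"twist":0},{"x":7,"y":0,"z":-3,"twist":0},{"x":7,"y":0,"z":-3,"twist":0},{"x":5,"y":0,"z":-2,"twist":0},{"x":4,"y":0,"z":-1,"twist":0},{"x":0,"y":0,"z":0,"twist":0},{"x":0,"y":0,"z":0,"twist":0}]'
python3 - <<'E'
from h import *
from plant import imaging
np.set_printoptions(precision=1,suppress=True)
rep()
for n in("scene","top"):
    c=imaging.read_camera(n); np.savez(n+"3.npz",**c); crop(c,*((180,130,380,330) if n=="scene" else (120,100,300,280)),3,"pics/%s3.png"%n)
    X=loc(cloud(c)); col=c["color"].astype(int)
    m=(col[...,2]>110)&(col[...,0]<80)&(col[...,1]<150)&(abs(X[...,0]-80)<150)&(abs(X[...,1])<120)&(c["depth"]>0)
    P=X[m]
    # tongue: z<15 and x smaller than tray front
    for lo in range(20,100,8):
        q=P[(P[:,0]>=lo)&(P[:,0]<lo+8)]
        if len(q)>2: print(n,lo,len(q),q[:,1].min(),q[:,1].max(),np.median(q[:,2]))
E
```

```text
t: 7.55
tool_pos: [0.484, 0.0692, 0.2407]
orientation: [-1.523, -0.452, 0.451]
force: [0.9, -0.1, -0.5]
opening: 0.016
t 7.55 grasp [484.1  69.2  73.7] stand [190.    1.9  73.7] yaw 33.00 tilt 0.04 F [ 0.9 -0.1 -0.5] T [-0.  -0.2 -0.1] open 16.0 q [ 0.  -0.   2.   0.   1.2 -0.5]
scene 28 30 -33.205329131361026 28.63710688534211 7.09763030474426
scene 36 64 -34.362091643761424 35.183332717625255 7.126278042762774
scene 44 64 -34.470581332881196 39.208594480572245 7.74470130142961
scene 52 66 -34.21575750782492 39.85926806181042 7.153196375657451
scene 60 61 -34.584644406114016 36.849509381793716 7.481700272153295
scene 68 25 -32.63482797578048 40.44932419571454 7.245316798415336
scene 76 192 -76.148844843683 72.15990033387374 27.38290051041337
scene 84 118 -76.21293249794675 64.57553721916662 6.129751481266121
scene 92 135 -76.73887024359513 72.68353908860075 5.910090951364745
top 36 45 -24.34433348261427 37.12736125446258 6.434964713847543
top 44 45 -14.329822587901093 37.19188383977029 4.729717075103903
top 52 38 -8.480095808313605 37.025628185232996 6.1637032810686625
top 60 26 4.037381968330993 36.332134672264395 6.065483703507036
top 68 16 20.763869849670172 83.30974483803111 0.40549231109558015
top 76 38 45.4482658681122 83.58455362553745 33.765481486312716
top 84 30 48.35493897323978 82.85078355851886 4.902558867975635
top 92 22 12.56276993470473 83.28285425850734 26.082365144907143
```

View pics/scene3.png

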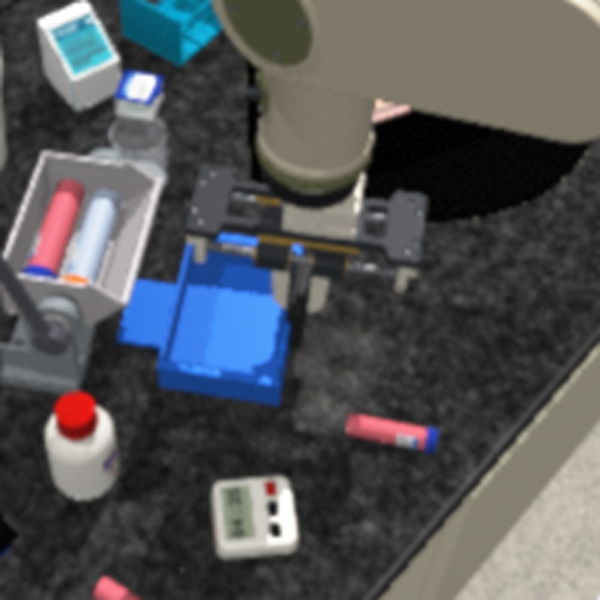

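View pics/top3.png

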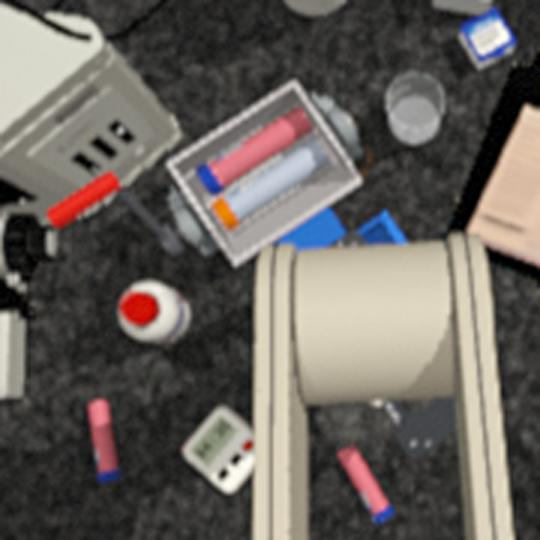

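```bash
python3 -m inch '[{"x":3,"y":0,"z":1.3,"twist":0},{"x":5,"y":0,"z":0,"twist":0},{"x":6,"y":0,"z":0,"twist":0},{"x":6,"y":0,"z":0,"twist":0},{"x":5,"y":0,"z":0,"twist":0},{"x":5,"y":0,"z":0,"twist":0},{"x":0,"y":0,"z":0,"twist":0}]'
python3 -c "
from h import *
rep()"
python3 -m inch '[{"x":4,"y":0,"z":0,"twist":0},{"x":5,"y":0,"z":0,"twist":0},{"x":5,"y":0,"z":0,"twist":0},{"x":5,"y":0,"z":0,"twist":0},{"x":5,"y":0,"z":0,"twist":0},{"x":0,"y":0,"z":0,"twist":0}]'
python3 -c "
from h import *
rep()"
```

```text
t: 8.35
tool_pos: [0.5088, 0.087, 0.2407]
orientation: [-1.523, -0.452, 0.451]
force: [1.2, 0.9, -0.8]
opening: 0.0159
t 8.35 grasp [508.9  87.   73.7] stand [159.5   0.5  73.7] yaw 33.02 tilt 0.04 F [ 1.2  0.9 -0.8] T [-0.01 -0.12  0.03] open 15.9 q [ 0.07  0.05  1.89  0.    1.21 -0.51]
t: 8.95
tool_pos: [0.5289, 0.1, 0.2407]
orientation: [-1.523, -0.452, 0.451]
force: [1.6, -0.1, -1.4]
opening: 0.0156
t 8.95 grasp [529.  100.1  73.7] stand [135.5   0.5  73.7] yaw 33.01 tilt 0.05 F [ 1.6 -0.1 -1.4] T [-0.01 -0.14 -0.  ] open 15.6 q [ 0.09  0.11  1.82  0.    1.21 -0.48]
```

No jam. Last 13 mm in small steps.

```bash
python3 -m inch '[{"x":3,"y":0,"z":0,"twist":0},{"x":3,"y":0,"z":0,"twist":0},{"x":3,"y":0,"z":0,"twist":0},{"x":2,"y":0,"z":0,"twist":0},{"x":0,"y":0,"z":0,"twist":0}]'
python3 -c "
from h import *
rep()"
python3 -m inch '[{"x":1,"y":0,"z":0,"twist":0},{"x":1,"y":0,"z":0,"twist":0},{"x":0,"y":0,"z":0,"twist":0}]'
python3 -c "
from h import *
rep()"
python3 -m inch '[{"x":1,"y":0,"z":0,"twist":0},{"x":0,"y":0,"z":0,"twist":0}]'
python3 -c "
from h import *
rep()"
```

```text
t: 9.45
tool_pos: [0.5378, 0.1058, 0.2407]
orientation: [-1.523, -0.452, 0.451]
force: [1.1, -0.6, 0.1]
opening: 0.0159
t 9.45 grasp [537.9 105.9  73.7] stand [124.9   0.5  73.7] yaw 33.01 tilt 0.03 F [ 1.1 -0.6  0.1] T [-0.08 -0.16  0.02] open 15.9 q [ 0.1   0.13  1.8   0.    1.21 -0.48]
t: 9.75
tool_pos: [0.5393, 0.1067, 0.2407]
orientation: [-1.523, -0.451, 0.451]
force: [-0.7, -1.1, 0.4]
opening: 0.016
t 9.75 grasp [539.3 106.7  73.7] stand [123.3   0.5  73.7] yaw 33.00 tilt 0.01 F [-0.7 -1.1  0.4] T [-0.21  0.06 -0.05] open 16.0 q [ 0.1   0.14  1.79  0.    1.21 -0.47]
t: 9.95
tool_pos: [0.5401, 0.1073, 0.2407]
orientation: [-1.523, -0.451, 0.451]
force: [-1.4, -0.7, 0.1]
opening: 0.0162
t 9.95 grasp [540.1 107.3  73.7] stand [122.3   0.5  73.7] yaw 33.00 tilt 0.01 F [-1.4 -0.7  0.1] T [-0.16  0.13 -0.01] open 16.2 q [ 0.1   0.14  1.79  0.    1.21 -0.47]
```

```bash
for i in 1 ; do python3 -m inch '[{"x":1,"y":0,"z":0,"twist":0},{"x":0,"y":0,"z":0,"twist":0}]' >/dev/null
python3 -c "
from h import *
rep()"; 
python3 -m inch '[{"x":1,"y":0,"z":0,"twist":0},{"x":0,"y":0,"z":0,"twist":0}]' >/dev/null
python3 -c "
from h import *
rep()"; done
```

```text
t 10.15 grasp [540.8 107.8  73.7] stand [121.4   0.4  73.7] yaw 33.00 tilt 0.02 F [-3.1 -1.7  1.4] T [-0.24  0.3  -0.06] open 15.8 q [ 0.1   0.14  1.79  0.    1.21 -0.47]
t 10.35 grasp [540.8 108.   73.7] stand [121.3   0.3  73.7] yaw 33.00 tilt 0.13 F [-8.  -3.2  5.3] T [-0.47  0.98 -0.08] open 15.6 q [ 0.1   0.14  1.78 -0.    1.22 -0.47]
```

```bash
python3 -m inch '[{"x":1,"y":0,"z":0,"twist":0},{"x":0.5,"y":0,"z":0,"twist":0},{"x":0,"y":0,"z":0,"twist":0}]' >/dev/null
python3 - <<'E'
from h import *
from plant import imaging
np.set_printoptions(precision=1,suppress=True)
rep()
for n in("scene","top"):
    c=imaging.read_camera(n); np.savez(n+"4.npz",**c); crop(c,*((150,130,350,330) if n=="scene" else (120,100,300,280)),3,"pics/%s4.png"%n)
    X=loc(cloud(c)); col=c["color"].astype(int)
    m=(col[...,2]>110)&(col[...,0]<80)&(col[...,1]<150)&(abs(X[...,0]-80)<150)&(abs(X[...,1])<120)&(c["depth"]>0)
    P=X[m]
    for lo in range(-4,40,4):
        q=P[(P[:,0]>=lo)&(P[:,0]<lo+4)]
        if len(q)>2: print(n,lo,len(q),q[:,1].min(),q[:,1].max(),np.median(q[:,2]))
E
```

```text
t 10.65 grasp [540.9 108.   73.7] stand [121.2   0.3  73.7] yaw 33.00 tilt 0.31 F [-16.   -6.8  12.9] T [-1.1  2.1 -0. ] open 16.0 q [ 0.1  0.1  1.8 -0.   1.2 -0.5]
scene 8 23 -76.7219502908844 -37.251847585426695 38.919093786868125
scene 12 51 -77.7123314622773 -12.791526022946583 18.690687725353
scene 16 30 -77.3652944851574 -9.336834571701633 7.182249512060142
scene 20 36 -78.71889295242096 -4.801657854072101 7.280614270416069
scene 24 29 -77.55328861296375 -0.7842727693196009 7.214960970119837
scene 28 38 -76.14629077262413 -0.917645258313474 7.022204752875391
scene 32 54 -78.45134266851606 106.45007659306395 5.763147269129783
scene 36 68 -78.67438355981153 109.11782734686686 5.862951265241435
```

View pics/scene4.png

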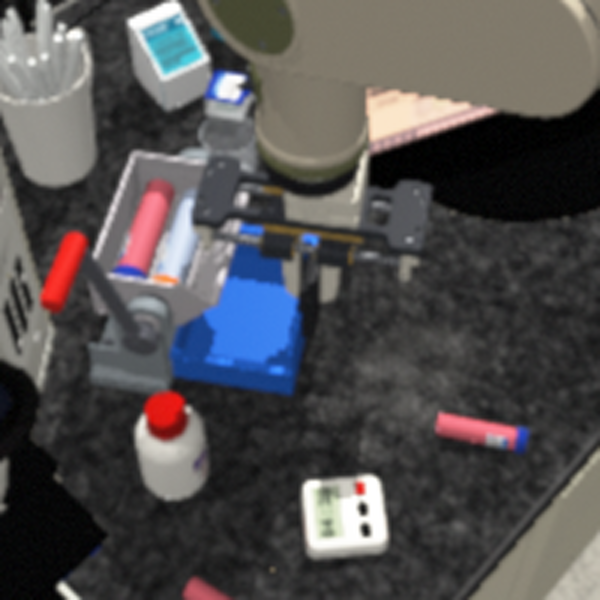

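```bash
python3 -m inch '[{"x":-1.2,"y":0,"z":0,"twist":0},{"x":-1.2,"y":0,"z":0,"twist":0},{"x":0,"y":0,"z":0,"twist":0}]' >/dev/null
python3 -c "
from h import *
rep()"
python3 -m inch '[{"x":0,"y":0,"z":0,"twist":0},{"x":0,"y":0,"z":0,"twist":0},{"x":0,"y":0,"z":0,"twist":0},{"x":0,"y":0,"z":0,"twist":0},{"x":0,"y":0,"z":0,"twist":0},{"x":0,"y":0,"z":0,"twist":0},{"x":0,"y":0,"z":0,"twist":0}]' 0.2
python3 - <<'E'
from h import *
rep()
E
```

```text
t 11.05 grasp [540.8 107.9  73.7] stand [121.4   0.4  73.7] yaw 33.00 tilt 0.02 F [-2.6 -0.9  2.3] T [-0.13  0.47  0.02] open 15.7 q [ 0.1   0.14  1.79  0.    1.21 -0.47]
t: 11.75
tool_pos: [0.541, 0.1078, 0.2407]
orientation: [-1.523, -0.451, 0.451]
force: [0.4, 0.4, -0.4]
opening: 0.0556
t 11.75 grasp [541.  107.8  73.7] stand [121.3   0.5  73.7] yaw 33.00 tilt 0.00 F [ 0.4  0.4 -0.4] T [-0.03 -0.15  0.03] open 55.6 q [ 0.1   0.14  1.79  0.    1.21 -0.47]
```

```bash
python3 -m inch '[{"x":0,"y":-10,"z":0,"twist":0},{"x":0,"y":-25,"z":0,"twist":0},{"x":0,"y":-40,"z":0,"twist":0},{"x":0,"y":-40,"z":0,"twist":0},{"x":0,"y":-40,"z":0,"twist":0},{"x":0,"y":-40,"z":0,"twist":0},{"x":0,"y":-30,"z":0,"twist":0},{"x":0,"y":-15,"z":0,"twist":0},{"x":0,"y":0,"z":0,"twist":0}]'
python3 - <<'E'
from h import *
np.set_printoptions(precision=0,suppress=True,linewidth=200)
rep()
for n in("top0.npz","scene0.npz"):
    c=load(n); X=loc(cloud(c)); d=c["depth"]
    # drop edge smear: local depth range
    dd=cv2.dilate(d,np.ones((3,3)))-cv2.erode(d,np.ones((3,3)))
    X=X[(d>0)&(dd<.02)]
    for zl,zh in((60,150),(150,220),(220,280),(280,340),(340,500),(500,900)):
        print(n,zl,zh)
        for y in range(-260,20,20):
            q=X[(X[:,1]>=y)&(X[:,1]<y+20)&(X[:,2]>=zl)&(X[:,2]<zh)&(X[:,0]<60)&(X[:,0]>-300)&~((X[:,0]>-65)&(X[:,0]<60)&(X[:,1]>-170))]
            if len(q)>3: print((y,int(len(q)),round(np.percentile(q[:,0],98))),end=' ')
        print()
E
```

```text
t: 12.65
tool_pos: [0.5412, 0.1079, 0.4837]
orientation: [-1.524, -0.455, 0.447]
force: [-0.1, -0.4, 0.0]
opening: 0.0557
t 12.65 grasp [542. 108. 317.] stand [120.   1. 317.] yaw 33.00 tilt 0.28 F [-0. -0.  0.] T [-0. -0. -0.] open 55.7 q [ 0. -0.  2.  0.  2. -0.]
top0.npz 60 150
(-260, 38, -21) (-240, 126, -53) (-220, 135, -54) (-200, 15, 49) (-180, 27, 58) (-160, 17, -94) (-140, 19, -94) (-120, 18, -97) (-100, 17, -100) (-80, 20, -103) (-60, 8, -107) 
top0.npz 150 220
(-260, 377, -19) (-240, 136, -32) (-220, 26, -79) (-200, 24, -96) (-180, 26, -92) (-160, 59, -93) (-140, 55, -93) (-120, 60, -95) (-100, 56, -98) (-80, 59, -103) (-60, 27, -107) 
top0.npz 220 280
(-260, 6, -92) (-240, 20, -104) (-220, 43, -103) (-200, 66, -96) (-180, 60, -93) (-160, 89, -93) (-140, 90, -95) (-120, 136, -97) (-100, 96, -100) (-80, 93, -102) (-60, 42, -107) 
top0.npz 280 340
(-260, 393, -52) (-240, 348, -109) (-220, 588, -112) (-200, 725, -104) (-180, 756, -97) (-160, 701, -97) (-140, 640, -100) (-120, 415, -102) (-100, 229, -103) (-80, 107, -106) (-60, 50, -108) 
top0.npz 340 500
(-260, 978, -58) (-24
[... 383 characters left out ...]
-98) (-180, 103, -94) (-160, 82, -94) (-140, 56, -95) (-120, 38, -97) (-100, 30, -99) (-80, 13, -104) 
scene0.npz 220 280
(-200, 92, -97) (-180, 141, -93) (-160, 79, -94) (-140, 87, -95) (-120, 70, -98) (-100, 70, -100) (-80, 46, -103) (-60, 8, -108) 
scene0.npz 280 340
(-260, 80, -255) (-240, 23, -254) (-220, 11, -281) (-200, 123, -100) (-180, 268, -95) (-160, 325, -97) (-140, 483, -100) (-120, 358, -102) (-100, 213, -104) (-80, 154, -106) (-60, 30, -110) 
scene0.npz 340 500
(-260, 304, -60) (-240, 206, -123) (-220, 63, -93) (-140, 18, -153) (-120, 19, -139) (-100, 17, -126) (-80, 4, -124) 
scene0.npz 500 900
(-260, 14, -125) (-200, 8, -185) (-180, 42, -179) (-160, 36, -167) (-140, 7, -162)
```

Run:
```python
from h import *
from plant import imaging
np.set_printoptions(precision=0,suppress=True,linewidth=200)
for n in("top0.npz","scene0.npz"):
    c=load(n); X=loc(cloud(c)); d=c["depth"]
    dd=cv2.dilate(d,np.ones((3,3)))-cv2.erode(d,np.ones((3,3)))
    X=X[(d>0)&(dd<.03)]
    for zl,zh in((150,280),(280,340),(340,450),(450,900)):
        print(n,zl,zh,end=": ")
        for x in range(-100,260,30):
            q=X[(X[:,0]>=x)&(X[:,0]<x+30)&(X[:,2]>=zl)&(X[:,2]<zh)&(X[:,1]<-170)&(X[:,1]>-420)]
            if len(q)>3: print((x,int(len(q)),round(np.percentile(q[:,1],98))),end=' ')
        print()
w=wor(120,-134); to(w[0],w[1],.317,33)
```

```text
top0.npz 150 280: (-100, 546, -172) (-70, 385, -233) (-40, 611, -242) (-10, 360, -271) (20, 68, -289) 
top0.npz 280 340: (-100, 89, -172) (-70, 195, -246) (-40, 221, -269) (-10, 218, -297) 
top0.npz 340 450: (-100, 1267, -247) (-70, 1371, -253) (-40, 1164, -274) (-10, 696, -303) (20, 331, -328) (50, 24, -341) 
top0.npz 450 900: (-100, 324, -277) (-10, 49, -340) (20, 253, -338) (50, 11, -342) 
scene0.npz 150 280: (-100, 718, -171) (-70, 676, -332) (-40, 1086, -250) (-10, 586, -275) (20, 90, -290) 
scene0.npz 280 340: (-100, 98, -171) (-70, 77, -395) (-40, 293, -371) (-10, 346, -327) 
scene0.npz 340 450: (-100, 1559, -255) (-70, 1340, -263) (-40, 1050, -304) (-10, 913, -322) (20, 454, -347) (50, 65, -347) 
scene0.npz 450 900: (-100, 4044, -285) (-70, 176, -297) (-40, 100, -392) (-10, 394, -345) (20, 367, -345) (50, 9, -345) 
t 12.65 grasp [542. 108. 317.] stand [120.   1. 317.] yaw 33.00 tilt 0.28 F [-0. -0.  0.] T [-0. -0. -0.] open 55.7 q [ 0. -0.  2.  0.  2. -0.]
need tool mm (present axes) [  0.  -1. 135.]
twist 0.0001
need after twist [  0.  -0. 135.]
```

```bash
python3 -m inch '[{"x":0,"y":0,"z":12,"twist":0},{"x":0,"y":0,"z":25,"twist":0},{"x":0,"y":0,"z":30,"twist":0},{"x":0,"y":0,"z":30,"twist":0},{"x":0,"y":0,"z":25,"twist":0},{"x":0,"y":0,"z":12,"twist":0},{"x":0,"y":0,"z":0,"twist":0}]' 1 >/dev/null
python3 -m inch '[{"x":0,"y":0,"z":0,"twist":0.14},{"x":0,"y":0,"z":0,"twist":0.14},{"x":0,"y":0,"z":0,"twist":0.14},{"x":0,"y":0,"z":0,"twist":0.14},{"x":0,"y":0,"z":0,"twist":0.14},{"x":0,"y":0,"z":0,"twist":0.14},{"x":0,"y":0,"z":0,"twist":0.14},{"x":0,"y":0,"z":0,"twist":0.14},{"x":0,"y":0,"z":0,"twist":0.14},{"x":0,"y":0,"z":0,"twist":0.14},{"x":0,"y":0,"z":0,"twist":0.14},{"x":0,"y":0,"z":0,"twist":0.031}]'
python3 - <<'E'
from h import *
from plant import imaging
w=wor(-37,-134); to(w[0],w[1],.300,-57)
c=imaging.read_camera("scene"); np.savez("s5.npz",**c); crop(c,130,100,330,300,3,"pics/s5.png")
c=imaging.read_camera("top"); np.savez("t5.npz",**c); crop(c,120,100,300,280,3,"pics/t5.png")
E
```

```text
t: 14.55
tool_pos: [0.4685, 0.2192, 0.4797]
orientation: [-1.428, 0.781, -0.78]
force: [0.3, 0.2, -0.4]
opening: 0.0933
t 14.55 grasp [468.3 219.  312.7] stand [ 121.6 -132.3  312.7] yaw -57.38 tilt 0.09 F [ 0.3  0.2 -0.4] T [-0.07 -0.01 -0.01] open 93.3 q [ 0.34 -0.11  1.6  -0.    1.66  1.34]
need tool mm (present axes) [ -2.7  12.5 158.6]
twist -0.0066
need after twist [ -1.7  12.7 158.6]
```

View pics/s5.png

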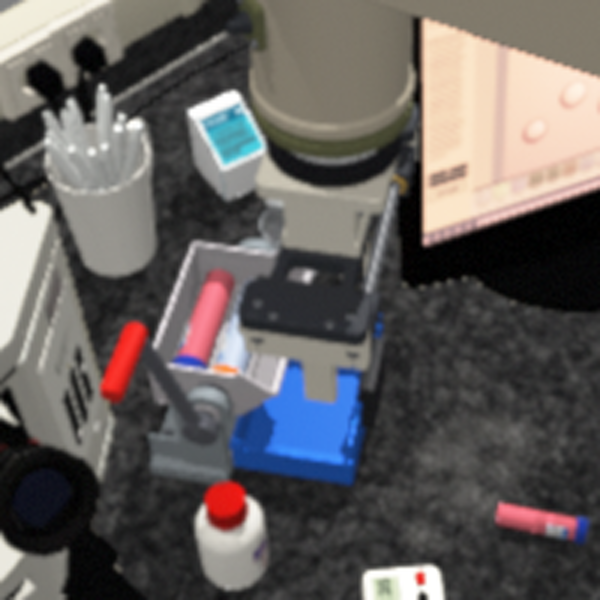

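View pics/t5.png

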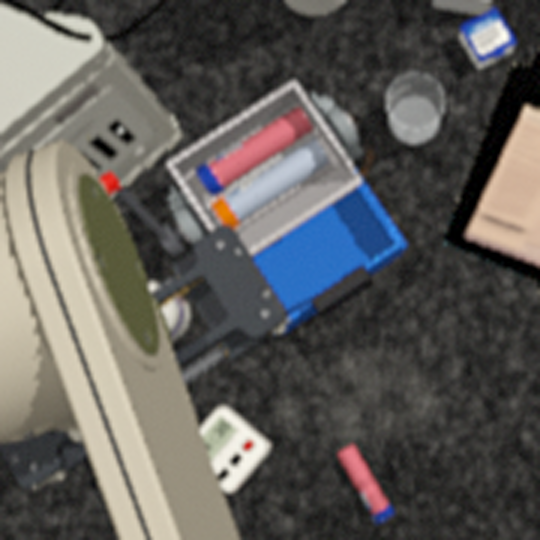

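```bash
python3 -m inch '[{"x":-1.7,"y":0,"z":10,"twist":-0.006},{"x":0,"y":0,"z":20,"twist":0},{"x":0,"y":0,"z":25,"twist":0},{"x":0,"y":0,"z":25,"twist":0},{"x":0,"y":0,"z":25,"twist":0},{"x":0,"y":0,"z":20,"twist":0},{"x":0,"y":0,"z":18,"twist":0},{"x":0,"y":0,"z":10,"twist":0},{"x":0,"y":0,"z":5,"twist":0},{"x":0,"y":0,"z":0,"twist":0},{"x":0,"y":0,"z":0,"twist":0}]'
python3 - <<'E'
from h import *
from plant import imaging
w=wor(-37,-134); to(w[0],w[1],.228,-57)
c=imaging.read_camera("scene"); np.savez("s6.npz",**c); crop(c,100,80,300,280,3,"pics/s6.png")
E
```

```text
t: 15.75
tool_pos: [0.5991, 0.3083, 0.4805]
orientation: [-1.43, 0.771, -0.77]
force: [-0.2, -0.6, 0.2]
opening: 0.0927
t 15.75 grasp [599.  308.2 313.5] stand [ -36.6 -136.   313.5] yaw -56.65 tilt 0.03 F [-0.2 -0.6  0.2] T [-0.03 -0.04 -0.01] open 92.7 q [ 0.4   0.32  1.14 -0.    1.69  1.39]
need tool mm (present axes) [ 2.  85.5  0.5]
twist 0.0062
need after twist [ 2.  85.5  0.4]
```

View pics/s6.png

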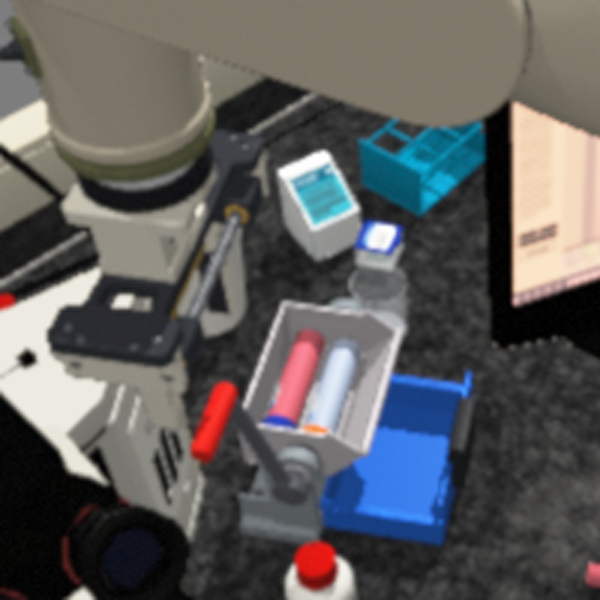

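```bash
python3 -m inch '[{"x":1,"y":5,"z":0,"twist":0.006},{"x":1,"y":15,"z":0,"twist":0},{"x":0,"y":20,"z":0,"twist":0},{"x":0,"y":20,"z":0,"twist":0},{"x":0,"y":15,"z":0,"twist":0},{"x":0,"y":8,"z":0,"twist":0},{"x":0,"y":2,"z":0,"twist":0},{"x":0,"y":0,"z":0,"twist":0}]'
python3 - <<'E'
from h import *
from plant import imaging
rep()
c=imaging.read_camera("scene"); np.savez("s7.npz",**c); crop(c,100,80,300,280,3,"pics/s7.png")
E
```

```text
t: 16.6
tool_pos: [0.6002, 0.3067, 0.3959]
orientation: [-1.428, 0.775, -0.776]
force: [0.0, 0.1, 0.4]
opening: 0.0933
t 16.60 grasp [600.2 306.7 228.9] stand [ -36.8 -134.   228.9] yaw -57.01 tilt 0.01 F [0.  0.1 0.4] T [-0.04 -0.04  0.01] open 93.3 q [0.4  0.33 1.27 0.   1.54 1.39]
```

View pics/s7.png

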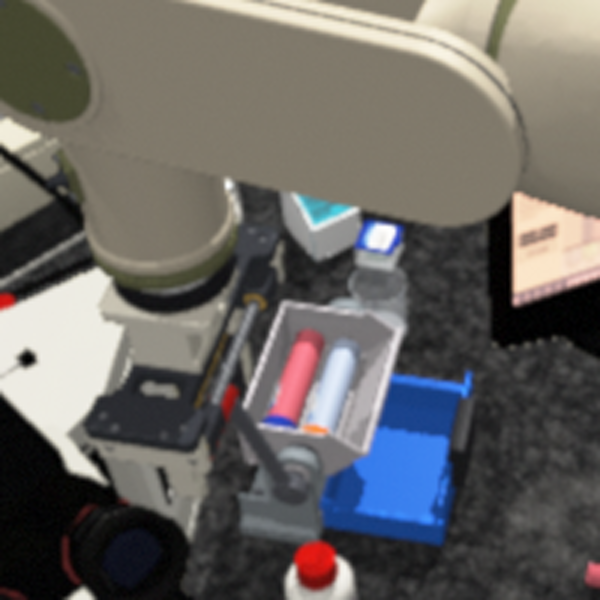

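```bash
python3 -m inch '[{"x":0,"y":0,"z":0,"twist":0},{"x":0,"y":0,"z":0,"twist":0},{"x":0,"y":0,"z":0,"twist":0},{"x":0,"y":0,"z":0,"twist":0},{"x":0,"y":0,"z":0,"twist":0},{"x":0,"y":0,"z":0,"twist":0},{"x":0,"y":0,"z":0,"twist":0}]' -1 12
python3 -c "
from h import *
rep()"
```

```text
t: 17.35
tool_pos: [0.6005, 0.3063, 0.396]
orientation: [-1.428, 0.775, -0.777]
force: [2.6, -3.2, 0.8]
opening: 0.062
t 17.35 grasp [600.6 306.2 229. ] stand [ -36.8 -133.4  229. ] yaw -57.03 tilt 0.06 F [ 2.6 -3.2  0.8] T [-0.62 -0.49  0.01] open 62.0 q [ 0.4   0.33  1.27 -0.    1.54  1.39]
```

```bash
python3 -c "
import numpy as np
th=np.arange(0,1.26,.05);a=th-.3015
x=125*np.sin(a);z=125*np.cos(a)
for i in range(len(th)-1): print('%.2f dz_tool %.1f dy_tool %.1f'%(th[i+1],-(x[i+1]-x[i]),-(z[i+1]-z[i])))
"
```

```text
0.05 dz_tool -6.0 dy_tool -1.7
0.10 dz_tool -6.1 dy_tool -1.4
0.15 dz_tool -6.2 dy_tool -1.1
0.20 dz_tool -6.2 dy_tool -0.8
0.25 dz_tool -6.2 dy_tool -0.5
0.30 dz_tool -6.2 dy_tool -0.2
0.35 dz_tool -6.2 dy_tool 0.1
0.40 dz_tool -6.2 dy_tool 0.5
0.45 dz_tool -6.2 dy_tool 0.8
0.50 dz_tool -6.2 dy_tool 1.1
0.55 dz_tool -6.1 dy_tool 1.4
0.60 dz_tool -6.0 dy_tool 1.7
0.65 dz_tool -5.9 dy_tool 2.0
0.70 dz_tool -5.8 dy_tool 2.3
0.75 dz_tool -5.7 dy_tool 2.6
0.80 dz_tool -5.6 dy_tool 2.8
0.85 dz_tool -5.4 dy_tool 3.1
0.90 dz_tool -5.2 dy_tool 3.4
0.95 dz_tool -5.1 dy_tool 3.6
1.00 dz_tool -4.9 dy_tool 3.9
1.05 dz_tool -4.7 dy_tool 4.1
1.10 dz_tool -4.5 dy_tool 4.4
1.15 dz_tool -4.2 dy_tool 4.6
1.20 dz_tool -4.0 dy_tool 4.8
1.25 dz_tool -3.8 dy_tool 5.0
```

```bash
python3 -m inch '[{"x":0.5,"y":0,"z":0,"twist":0},{"x":0,"y":0,"z":0,"twist":0},{"x":0,"y":-1.7,"z":-6,"twist":0},{"x":0,"y":-1.4,"z":-6.1,"twist":0},{"x":0,"y":0,"z":0,"twist":0}]' -1 25
python3 -c "
from h import *
rep()"
```

```text
t: 17.85
tool_pos: [0.5902, 0.2995, 0.3989]
orientation: [-1.428, 0.775, -0.776]
force: [1.1, -3.9, 0.2]
opening: 0.0618
t 17.85 grasp [590.3 299.5 231.9] stand [ -24.5 -133.4  231.9] yaw -57.02 tilt 0.04 F [ 1.1 -3.9  0.2] T [-0.5  -0.71 -0.02] open 61.8 q [ 0.39  0.3   1.31 -0.    1.54  1.39]
```

```bash
python3 -m inch '[{"x":0.5,"y":-1.1,"z":-6.2,"twist":0},{"x":0,"y":-0.8,"z":-6.2,"twist":0},{"x":0,"y":-0.5,"z":-6.2,"twist":0},{"x":0,"y":-0.2,"z":-6.2,"twist":0},{"x":0,"y":0.1,"z":-6.2,"twist":0},{"x":0,"y":0.5,"z":-6.2,"twist":0},{"x":0,"y":0,"z":0,"twist":0}]' -1 25
python3 - <<'E'
from h import *
from plant import imaging
rep()
c=imaging.read_camera("scene"); np.savez("s8.npz",**c); crop(c,120,100,320,300,3,"pics/s8.png")
E
```

```text
t: 18.55
tool_pos: [0.5591, 0.2792, 0.401]
orientation: [-1.427, 0.775, -0.775]
force: [1.5, -1.9, -0.0]
opening: 0.0618
t 18.55 grasp [559.2 279.3 234. ] stand [  12.7 -133.4  234. ] yaw -57.00 tilt 0.03 F [ 1.5 -1.9 -0. ] T [-0.2  -0.59 -0.06] open 61.8 q [0.38 0.2  1.42 0.   1.52 1.38]
```

View pics/s8.png

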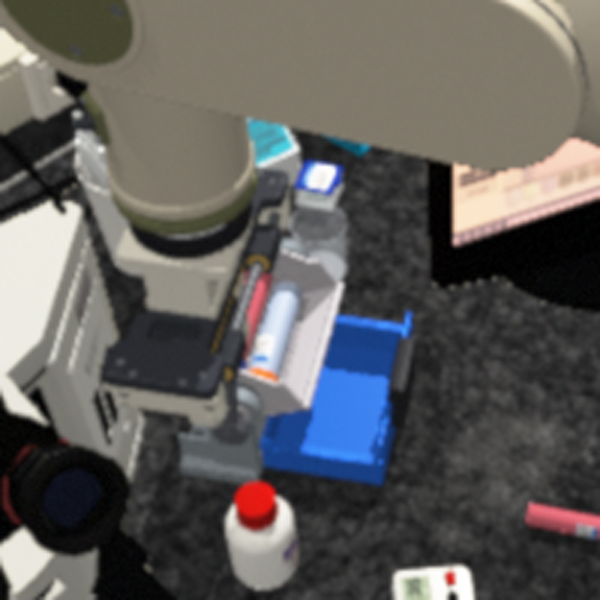

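```bash
python3 -m inch '[{"x":0,"y":0.8,"z":-6.2,"twist":0},{"x":0,"y":1.1,"z":-6.2,"twist":0},{"x":0,"y":1.4,"z":-6.1,"twist":0},{"x":0,"y":1.7,"z":-6,"twist":0},{"x":0,"y":2,"z":-5.9,"twist":0},{"x":0,"y":2.3,"z":-5.8,"twist":0},{"x":0,"y":2.6,"z":-5.7,"twist":0},{"x":0,"y":2.8,"z":-5.6,"twist":0},{"x":0,"y":0,"z":0,"twist":0}]'
python3 - <<'E'
from h import *
from plant import imaging
rep()
E
python3 -m inch '[{"x":0,"y":1.5,"z":-2.7,"twist":0},{"x":0,"y":1.6,"z":-2.7,"twist":0},{"x":0,"y":1.7,"z":-2.6,"twist":0},{"x":0,"y":1.7,"z":-2.6,"twist":0},{"x":0,"y":1.8,"z":-2.6,"twist":0},{"x":0,"y":1.8,"z":-2.5,"twist":0},{"x":0,"y":2,"z":-2.5,"twist":0},{"x":0,"y":1.9,"z":-2.4,"twist":0},{"x":0,"y":0,"z":0,"twist":0},{"x":0,"y":0,"z":0,"twist":0}]'
python3 - <<'E'
from h import *
from plant import imaging
rep()
c=imaging.read_camera("scene"); np.savez("s9.npz",**c); crop(c,120,100,320,300,3,"pics/s9.png")
E
```

```text
t: 19.5
tool_pos: [0.5185, 0.2528, 0.3865]
orientation: [-1.429, 0.776, -0.775]
force: [-2.7, -0.7, 6.7]
opening: 0.0617
t 19.50 grasp [518.3 252.7 219.5] stand [  61.4 -133.4  219.5] yaw -57.00 tilt 0.06 F [-2.7 -0.7  6.7] T [-0.2   0.12  0.01] open 61.7 q [0.36 0.08 1.58 0.   1.49 1.36]
t: 20.5
tool_pos: [0.5013, 0.2416, 0.3725]
orientation: [-1.43, 0.777, -0.775]
force: [-3.1, -1.5, 8.7]
opening: 0.0618
t 20.50 grasp [501.  241.5 205.5] stand [  82.  -133.4  205.5] yaw -57.00 tilt 0.11 F [-3.1 -1.5  8.7] T [-0.2   0.34 -0.  ] open 61.8 q [ 0.36  0.03  1.65 -0.    1.46  1.35]
```

View pics/s9.png

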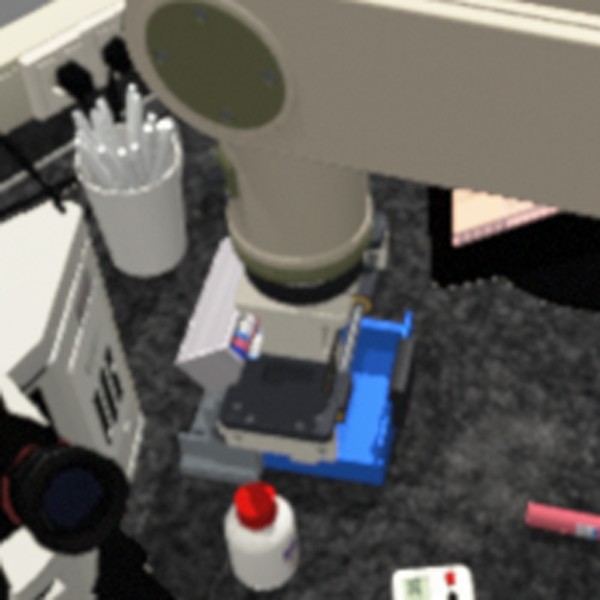

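```bash
python3 -m inch '[{"x":0,"y":2,"z":-2.4,"twist":0},{"x":0,"y":2.1,"z":-2.3,"twist":0},{"x":0,"y":2.2,"z":-2.3,"twist":0},{"x":0,"y":2.2,"z":-2.2,"twist":0},{"x":0,"y":2.3,"z":-2.1,"twist":0},{"x":0,"y":2.3,"z":-2.1,"twist":0},{"x":0,"y":2.4,"z":-2,"twist":0},{"x":0,"y":2.4,"z":-2,"twist":0},{"x":0,"y":0,"z":0,"twist":0},{"x":0,"y":0,"z":0,"twist":0},{"x":0,"y":0,"z":0,"twist":0}]'
python3 - <<'E'
from h import *
from plant import imaging
rep()
c=imaging.read_camera("scene"); np.savez("s10.npz",**c); crop(c,120,100,320,300,3,"pics/s10.png")
c=imaging.read_camera("top"); np.savez("t10.npz",**c); crop(c,120,100,300,280,3,"pics/t10.png")
E
```

```text
t: 21.65
tool_pos: [0.4864, 0.2319, 0.354]
orientation: [-1.431, 0.778, -0.774]
force: [-3.6, -2.0, 7.5]
opening: 0.0617
t 21.65 grasp [485.9 231.7 187. ] stand [ 100.  -133.4  187. ] yaw -57.01 tilt 0.20 F [-3.6 -2.   7.5] T [-0.34  0.54 -0.03] open 61.7 q [ 0.35 -0.    1.72 -0.    1.43  1.34]
```

View pics/s10.png

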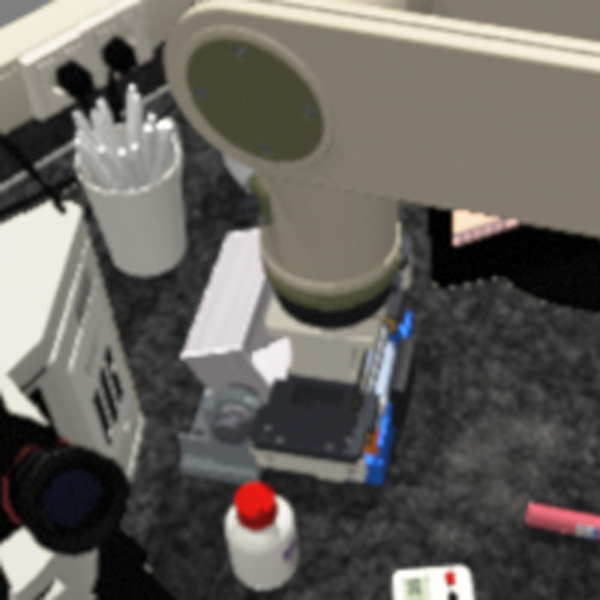

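View pics/t10.png

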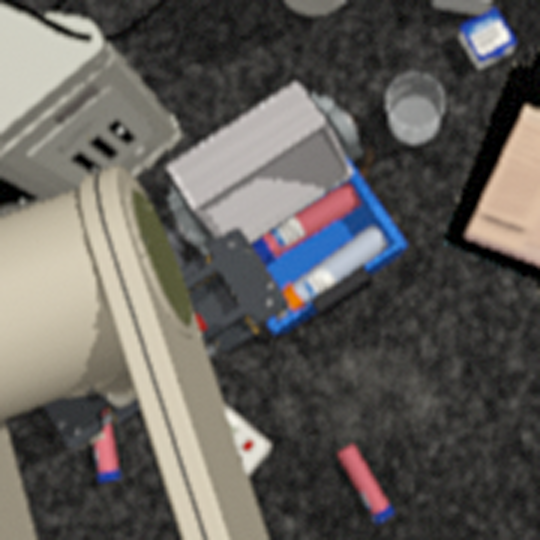

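Run:
```python
from h import *
np.set_printoptions(precision=1,suppress=True)
c=load("t10.npz"); X=loc(cloud(c)); col=c["color"].astype(int)
R=(X[...,0]>5)&(X[...,0]<125)&(abs(X[...,1])<80)
for nm,m in (("pink",(col[...,0]>140)&(col[...,1]<130)&(col[...,1]>50)&(col[...,2]>80)&(col[...,0]-col[...,2]>30)),("grey",(col[...,0]>120)&(col[...,2]-col[...,0]>12))):
    P=X[m&R]; print(nm,len(P),np.percentile(P,[3,50,97],axis=0))
```

```text
pink 187 [[ 29.3 -33.3  22.8]
 [ 42.6  26.   30.1]
 [ 52.8  59.2  34.5]]
grey 218 [[ 37.1 -33.3  22.2]
 [ 93.   24.9  30.2]
 [105.   61.   34.8]]
```

```bash
python3 -m inch '[{"x":0,"y":-2.4,"z":2,"twist":0},{"x":0,"y":-4.7,"z":4.1,"twist":0},{"x":0,"y":-4.5,"z":4.3,"twist":0},{"x":0,"y":-4.3,"z":4.5,"twist":0},{"x":0,"y":-4.1,"z":4.7,"twist":0},{"x":0,"y":-3.8,"z":4.9,"twist":0},{"x":0,"y":-3.6,"z":5.1,"twist":0},{"x":0,"y":-3.3,"z":5.3,"twist":0},{"x":0,"y":-3,"z":5.5,"twist":0},{"x":0,"y":-2.8,"z":5.6,"twist":0},{"x":0,"y":0,"z":0,"twist":0}]'
python3 - <<'E'
from h import *
s,R,g=rep(); l=loc(g); print("theta",np.arctan2(l[0],l[2]-105-5)+.3015)
E
```

```text
t: 22.85
tool_pos: [0.5269, 0.2581, 0.3906]
orientation: [-1.427, 0.775, -0.775]
force: [5.3, 4.3, -13.5]
opening: 0.0614
t 22.85 grasp [526.9 258.3 223.6] stand [  51.1 -133.3  223.6] yaw -57.00 tilt 0.05 F [  5.3   4.3 -13.5] T [ 0.62 -0.64 -0.03] open 61.4 q [0.37 0.1  1.55 0.   1.49 1.36]
theta 0.7243132139924487
```

```bash
python3 -m inch '[{"x":0,"y":-2.2,"z":5.8,"twist":0},{"x":0,"y":-2,"z":5.9,"twist":0},{"x":0,"y":-1.7,"z":6,"twist":0},{"x":0,"y":-1.4,"z":6.1,"twist":0},{"x":0,"y":-1.1,"z":6.2,"twist":0},{"x":0,"y":-0.8,"z":6.2,"twist":0},{"x":0,"y":-0.5,"z":6.2,"twist":0},{"x":0,"y":0,"z":6.2,"twist":0},{"x":0,"y":0.2,"z":6.2,"twist":0},{"x":0,"y":0,"z":0,"twist":0}]'
python3 - <<'E'
from h import *
s,R,g=rep(); l=loc(g); print("theta",np.arctan2(l[0],l[2]-105-5)+.3015)
E
```

```text
t: 23.85
tool_pos: [0.573, 0.2881, 0.4015]
orientation: [-1.426, 0.774, -0.776]
force: [-1.1, 4.0, -2.5]
opening: 0.0617
t 23.85 grasp [573.4 288.4 234.5] stand [  -4.3 -133.3  234.5] yaw -56.99 tilt 0.16 F [-1.1  4.  -2.5] T [0.53 0.51 0.01] open 61.7 q [0.39 0.24 1.37 0.   1.53 1.38]
theta 0.2673727073750802
```

```bash
python3 -m inch '[{"x":0,"y":0.5,"z":6.2,"twist":0},{"x":0,"y":0.8,"z":6.2,"twist":0},{"x":0,"y":1.1,"z":6.2,"twist":0},{"x":0,"y":1.4,"z":6.1,"twist":0},{"x":0,"y":1.5,"z":4,"twist":0},{"x":0,"y":0,"z":0,"twist":0}]'
python3 - <<'E'
from h import *
s,R,g=rep(); l=loc(g); print("theta",np.arctan2(l[0],l[2]-105-5)+.3015)
E
```

```text
t: 24.45
tool_pos: [0.5969, 0.3037, 0.3972]
orientation: [-1.424, 0.773, -0.777]
force: [-1.5, 4.2, 2.5]
opening: 0.0622
t 24.45 grasp [597.6 304.1 230.2] stand [ -33.1 -133.3  230.2] yaw -56.99 tilt 0.26 F [-1.5  4.2  2.5] T [ 0.71  0.44 -0.03] open 62.2 q [0.39 0.32 1.28 0.   1.53 1.39]
theta 0.03245590401079129
```

```bash
python3 -m inch '[{"x":0,"y":0.7,"z":2,"twist":0},{"x":0,"y":0.6,"z":2,"twist":0},{"x":0,"y":0,"z":0,"twist":0}]'  >/dev/null
python3 -c "
from h import *
rep()"
python3 -m inch '[{"x":0,"y":0.3,"z":1,"twist":0},{"x":0,"y":0.3,"z":1,"twist":0},{"x":0,"y":0,"z":0,"twist":0}]'  >/dev/null
python3 -c "
from h import *
rep()"
```

```text
t 24.75 grasp [600.6 306.  229.2] stand [ -36.7 -133.2  229.2] yaw -56.99 tilt 0.25 F [-2.9  3.3  5. ] T [ 0.57  0.77 -0.01] open 61.6 q [0.39 0.33 1.27 0.   1.53 1.39]
t 25.05 grasp [601.  306.3 229. ] stand [ -37.2 -133.3  229. ] yaw -57.00 tilt 0.06 F [-12.9  -1.   10.9] T [-0.37  2.22 -0.03] open 62.0 q [0.4  0.33 1.27 0.   1.54 1.39]
```

```bash
python3 -m inch '[{"x":0,"y":0.2,"z":0.7,"twist":0},{"x":0,"y":0,"z":0,"twist":0},{"x":0,"y":0,"z":0,"twist":0}]'  >/dev/null
python3 -c "
from h import *
rep()"
python3 -m inch '[{"x":0,"y":0,"z":0,"twist":0},{"x":0,"y":0,"z":0,"twist":0},{"x":0,"y":0,"z":0,"twist":0},{"x":0,"y":0,"z":0,"twist":0},{"x":0,"y":0,"z":0,"twist":0},{"x":0,"y":0,"z":0,"twist":0}]' 1
python3 -m inch '[{"x":0,"y":-10,"z":-1,"twist":0},{"x":0,"y":-20,"z":0,"twist":0},{"x":0,"y":-25,"z":0,"twist":0},{"x":0,"y":-25,"z":0,"twist":0},{"x":0,"y":-15,"z":0,"twist":0},{"x":0,"y":-8,"z":0,"twist":0},{"x":0,"y":0,"z":0,"twist":0}]'
python3 - <<'E'
from h import *
from plant import imaging
rep()
c=imaging.read_camera("scene"); np.savez("s11.npz",**c); crop(c,100,100,300,300,3,"pics/s11.png")
E
```

```text
t 25.35 grasp [601.  306.4 229. ] stand [ -37.2 -133.3  229. ] yaw -57.00 tilt 0.02 F [-15.9  -3.1  13.6] T [-0.72  2.8   0.01] open 61.8 q [ 0.4   0.34  1.27 -0.    1.54  1.39]
t: 25.95
tool_pos: [0.602, 0.3066, 0.3927]
orientation: [-1.428, 0.776, -0.776]
force: [0.5, 0.3, 0.2]
opening: 0.0928
t: 26.65
tool_pos: [0.6011, 0.3062, 0.4972]
orientation: [-1.426, 0.774, -0.776]
force: [0.7, -0.5, -0.4]
opening: 0.0926
t 26.65 grasp [601.5 306.3 330.2] stand [ -37.6 -133.   330.2] yaw -57.00 tilt 0.12 F [ 0.7 -0.5 -0.4] T [-0.03 -0.11  0.03] open 92.6 q [ 0.4   0.32  1.1  -0.    1.72  1.39]
```

View pics/s11.png

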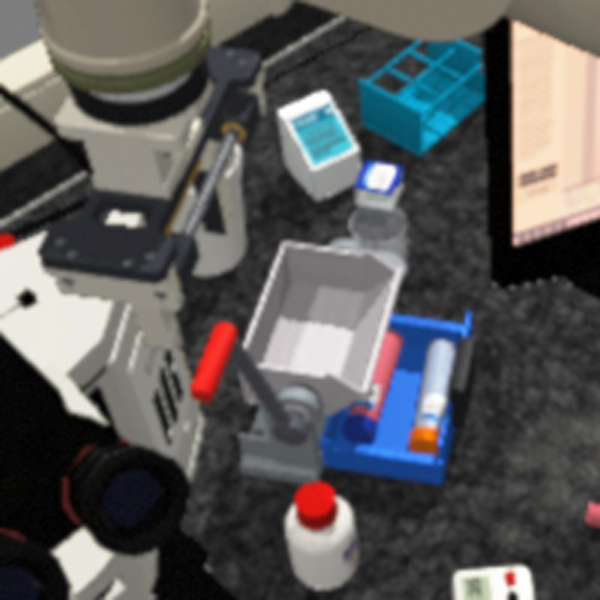

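```bash
python3 -m inch '[{"x":0,"y":0,"z":-15,"twist":0},{"x":0,"y":0,"z":-30,"twist":0},{"x":0,"y":0,"z":-35,"twist":0},{"x":0,"y":0,"z":-35,"twist":0},{"x":0,"y":0,"z":-35,"twist":0},{"x":0,"y":0,"z":-35,"twist":0},{"x":0,"y":0,"z":-35,"twist":0},{"x":0,"y":0,"z":-35,"twist":0},{"x":0,"y":0,"z":-20,"twist":0},{"x":0,"y":0,"z":-10,"twist":0},{"x":0,"y":0,"z":0,"twist":0}]'
python3 - <<'E'
from h import *
from plant import imaging
from scipy.optimize import least_squares
np.set_printoptions(precision=1,suppress=True,linewidth=160)
rep()
cs={}
for n in("scene","top"):
    c=imaging.read_camera(n); cs[n]=c; np.savez(n+"12.npz",**c); crop(c,*((130,130,330,330) if n=="scene" else (120,100,300,280)),3,"pics/%s12.png"%n)
for n in("scene0.npz","scene12.npz","top0.npz","top12.npz"):
    c=load(n); X=loc(cloud(c)); col=c["color"].astype(int); ok=c["depth"]>0
    m=(col[...,0]>130)&(col[...,1]<70)&(col[...,2]<70)&(X[...,2]>200)&ok&(X[...,1]<-90); P=X[m]
    if len(P)>20:
        r=least_squares(lambda p:np.hypot(P[:,0]-p[0]-p[2]*(P[:,1]+135),P[:,2]-p[1])-9,[-37,224,0],loss='soft_l1',f_scale=2); print(n,"handle xz",r.x,len(P))
    for zl,a,b in((126,-70,-40),(112,40,65)):
        q=X[ok&(X[...,2]>zl)&(X[...,2]<140)&(X[...,0]>a)&(X[...,0]<b)&(abs(X[...,1])<50)]; print("  rim",len(q),np.median(q,axis=0),np.percentile(q[:,2],95))
    if "12" in n:
        m=(col[...,2]>110)&(col[...,0]<80)&(col[...,1]<150)&ok&(abs(X[...,2]-40)<4)&(abs(X[...,0]-64)<80)&(abs(X[...,1])<90); P=X[m].astype(np.float32); print("  tray rim",len(P),np.percentile(P,[2,98],axis=0), cv2.minAreaRect(P[:,:2].copy()))
E
```

```text
t: 27.8
tool_pos: [0.3615, 0.1506, 0.4952]
orientation: [-1.428, 0.776, -0.776]
force: [-0.0, -0.5, 0.2]
opening: 0.093
t 27.80 grasp [361.5 150.6 328.2] stand [ 248.5 -133.1  328.2] yaw -57.04 tilt 0.03 F [-0.  -0.5  0.2] T [-0.  -0.  -0.1] open 93.0 q [ 0.3 -0.5  1.9 -0.   1.8  1.3]
scene0.npz handle xz [-38.4 225.3   0. ] 208
  rim 74 [-52.2  -5.  132.3] 135.44202749640905
  rim 109 [ 50.7  -3.9 119.5] 122.31751033870445
scene12.npz handle xz [-38.4 225.3   0. ] 210
  rim 76 [-52.1  -3.6 132.2] 135.49608218967268
  rim 106 [ 50.7  -3.8 119.3] 122.01901837136252
  tray rim 213 [[  9.4 -78.   36.4]
 [116.2  76.9  43.6]] ((63.24248123168945, -0.14156341552734375), (156.798095703125, 108.15969848632812), 89.31776428222656)
top0.npz handle xz [-37.2 224.2  -0. ] 159
  rim 75 [-51.1  -1.3 131.3] 134.39100553178955
  rim 107 [ 52.6  -0.1 118.1] 121.34835929694083
top12.npz handle xz [-37.3 224.3   0. ] 157
  rim 72 [-51.4   1.3 131.4] 133.7428533948669
  rim 113 [ 52.2  -0.1 117.6] 121.01585256168889
  tray rim 154 [[ 23.5 -78.4  37.1]
 [117.7  75.7  43.1]] ((64.10928344726562, -1.4434738159179688), (155.47206115722656, 107.71186065673828), 89.82408142089844)
```

View pics/scene12.png

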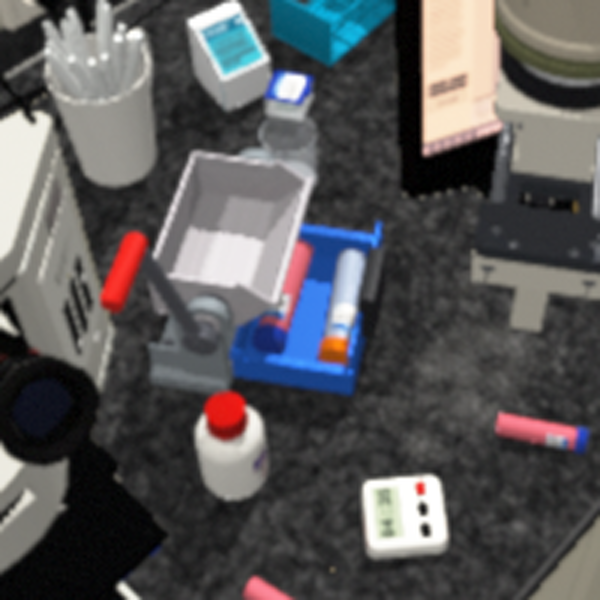

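View pics/top12.png

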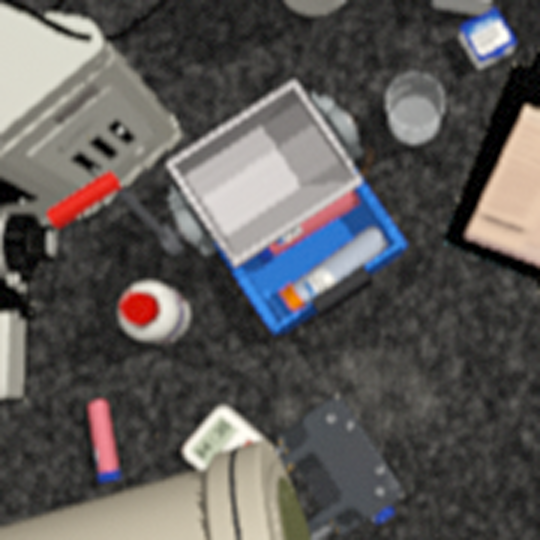

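```bash
python3 -c "
from plant import robot
print(robot.close_job())"
```

```text
the job is handed in; nothing more can be done
None
```

The tray is home in the stand's slot, both tubes lie on its floor, and the trough is back level. I handed the job in at about 28 s of the 54 s allowed.

- **Docking:** I gripped the tray by its black block, turned it about 14° and slid the tongue in until it met a firm stop. That peaked at about 22 N, well under the 120 N wrist limit. The pictures put the tray origin at x = 63.2 mm (scene camera) and 64.1 mm (top camera) against 64 mm, and within about 1.5 mm of centre sideways, inside the roughly 2 mm calibration.
- **Tipping:** The microscope left too little room to take the lever across the bar, so I pinched it end to end along its length. I tipped it slowly to about 1.2 rad and both tubes rolled into the tray.
- **Returning:** I swung the lever back to its rear stop, where the force rose to about 21 N. The handle and trough rim then measured within about 0.5 mm of their starting positions in both cameras.
- **Last checks:** The final pictures show the trough empty, the tubes in the tray, and the arm clear of everything. The beaker, bottle and timer look undisturbed in them, though I did not measure their positions. No check failed.

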